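Lock the concentrate bottles away in the chemicals chest

ROBOT

A 6-joint arm with a two-finger parallel gripper is mounted at the origin on a cart in front of the work surface, level with it; the furniture and walls round the work are solid. World frame = base frame: x ahead of the robot, y to its left, z up, the work surface at z = 0. Lengths are in mm, angles in degrees, forces in N, time in s.
With the tool pointing down it reaches from about 300 to 1000 mm from the base axis. Payload 5.1 kg.
Tool frame: the origin (TCP) lies where the fingers leave the gripper's body, on its centre line; the fingertips stand 78 mm ahead of it and the grasp point (between the pads) lies 59 mm ahead of it (robot.tcp_to_tips is the distance from the TCP to the fingertips, in mm); x points along the fingers, z is the direction in which the jaws open and shut, and the axes are right-handed (so a half turn about x gives the same grasp; the last joint's range is limited). The gripper opens to 95 mm and grips with 3 to 60 N. Pads are 20 mm wide; open, the fingers measure 119 mm over their backs; the gripper's body (75 mm by 180 mm) begins 59 mm behind the grasp point.
Start: joints at [-70.967, 7.093, 94.555, -0, 78.352, -4.733], TCP at [261.922, -594.88, 292.256] pointing down, gripper open.
Joint ranges: [-149.61, 149.61], [-58.7, 133.49], [1.44, 155.28], [-77.14, 257.14], [18.33, 153.61], [-166.67, 166.67]. Speed limits (degrees/s): [147.25, 147.25, 180, 180, 180, 180].

INTERFACE

Orientations are given as [roll, pitch, yaw] about the fixed x, y, z axes, in that order (R = Rz(yaw) Ry(pitch) Rx(roll)).
In Python, from plant import robot gives the robot as it stands.
- The arm moves only by the tool play_rows, never from a script. Its argument "motion" is a list that holds one entry, the list of rows, each a list of 5 numbers: the shift along the tool's x, y, z in units of 25 mm (1.0 is 25 mm), then the turn about the tool's x in degrees, then the closure in counts, from 0 (fully open) to 255 (shut). In form: [[[x, y, z, roll, hand], ...]]. A call has 1 to 8 rows; each row is the pose to reach, as a shift and turn from the pose commanded when the call began, along the tool's axes at that moment; what a row does not reach only later rows make up. A row lasts 1/12 s, in which the tool goes at most 41.7 mm and 7.16 degrees, less where a joint would pass 70% of its speed; a pose out of reach is approached as far as the arm can. A call with a gripper value outside its range is refused whole. The fingers move at their own pace and stop on an object; the grip force is fixed at half the most. Time passes only in rows, so rows that repeat a pose let the fingers close. It gives the time, the measured TCP pose, the force and the opening at its end, in the units of the state.
- robot.get_obs(): the state, without advancing time (a new reading comes with each control period).
- robot.get_image(name): name is "side" or "top"; returns a dict with "img" (480x640x3 uint8, blue, green, red), "vfov" (degrees; the focal length in pixels is half the picture's height over the tangent of half this angle, whatever the lens; pixels are square), "cx", "cy" (the principal point, pixels), "origin" and "attitude" of the camera in the world. Camera axes: x right, y down, z forward; pixel columns grow to the right and rows downward; lengths in mm; the calibration is good to about 2 mm. A picture is of the moment at which its call begins. There is no depth.
- robot.sign_off(): hands the job in, once; it reports no verdict.
The state is a dict: "time": time; "joint_positions": joint angles; "joint_velocities": joint speeds; "tau": joint torques, N m; "position": TCP position; "eef_rot": TCP orientation; "ft_force": force on the tool from outside, world axes, zero at the start; "torque": the same for the moment, N m; "gripper_width": opening from 0.0 (shut) to 1.0 (fully open).
Only numpy, scipy, OpenCV 4.12 (cv2) and the standard library are available. Lean on these libraries where they do the work, as an engineer would, in place of code of your own. Each camera call takes 0.05 s, during which the arm holds its last target. There are 200 camera calls.

TASK

Lock the white concentrate bottles that stand about on the worktop away in the grey chemicals chest: put the T-key from its stand into the lock, pressing and turning it until it drops in, unlock, slide the lid fully open, stand each bottle upright in a free cell beside the one already there, slide the lid fully shut and lock it again with the bolt fully out. Finally return the key upright to its stand, and leave the other things on the worktop where they are.

Things in the scene. Friction and masses are not known exactly. Their poses are not given: they have to be found in the camera images.
- chest: grey steel chest, fixed, 270 (x) x 380 (y) x 118 mm high to its deck; origin under its centre, x to its back, y to its left, z up. Left part: open bay from x -45 to 115, y 15 to 175 mm, floor at z 8 mm, parted by a cross of 2 mm sheets (45 mm above the floor) into four 79 mm cells. Right part closed. Lock case on the deck: x -130 to -62, y -71 to 30 mm, top at z 150 mm.
- lid (a joint): sliding lid of the bay: 0 m fully shut, grows as it slides to the chest's right (its -y), 0.171 m fully open, lying over the closed right part. Slides level, its top at z 126 mm of the chest, with 2 to 3 N, and stays where it is left. Held shut, with 2 mm of play, while the bolt stands out into the keep (two steel lugs) on the lid.
- lid_handle (a point): middle of the lid's black grip bar: 80 mm long (along the chest's x), 14 mm thick (along its y), 16 mm high, free from above; 33 mm above the lid's top. Moves with the lid; at (35, 45, 159) mm in the chest when shut.
- bolt (a joint): bolt of the lock, a 9 x 12 mm steel bar out of the back face of the lock case: 0 m fully out, in the keep on the lid; grows as it is drawn back, about 0.012 m fully drawn. The lid is free beyond 0.0095 m. Moved only by the key, stays where it is left, and comes out only when the lid is fully shut.
- keyhole (a point): centre of the top of the lock's spindle, 3 mm below the case's top, at (-95, -35, 147) mm in the chest. In it is a square socket, 14.5 mm across, 26 mm deep, open upwards (the well round it is 26 mm wide). The socket's angle is unknown and differs from start to start: press the key lightly (3 to 10 N) and turn it until it drops. The spindle is stiff enough (0.1 N m) to stay put meanwhile.
- bolt_tip (a point): end of the bolt, which moves with it. To draw it back, turn the key in the spindle counter-clockwise seen from above to the stop; to throw it, clockwise to the stop. The spindle turns 1.2 rad from stop to stop and starts within 0.3 rad of the locked stop; there is lost motion of about 0.3 rad before the bolt moves, and up to 0.25 rad of play either way between key and socket.
- key: loose T-handle key, 95 mm high, 0.11 to 0.23 kg, upright. Origin at the centre of its lower end, z up, x along the handle bar. Upwards: round pilot 9 mm in diameter to 4 mm; square, 12 mm across flats (parallel to x and y) to 22 mm; shank 17 mm in diameter to 75 mm; handle bar 70 (x) x 14 (y) mm to 95 mm. At a wrong angle it stops with its origin 4 mm below keyhole; dropped in, 22 mm below.
- key_grip (a point): middle of the key's handle bar, 85 mm above the key's origin; the bar is 14 mm thick (along the key's y) and is gripped from above. The key may be left standing in the lock.
- stand_hole (a point): centre of the mouth of the key stand, a fixed round wooden block, 66 mm in diameter, 62 mm high (this point is on its top). The hole is 20 mm wide and goes straight down 54 mm; the key standing in it has its origin 54 mm below this point.
- bottle_0: white plastic bottle, upright, 104 mm high, 0.15 to 0.31 kg: body 54 mm in diameter to 64 mm, shoulder to 76 mm, then a grey cap 32 mm in diameter to the top; origin at the centre of its foot, z up. One of the two or three bottles about the worktop, to be put away; may be absent (None).
- bottle_1: white plastic bottle, upright, 104 mm high, 0.15 to 0.31 kg: body 54 mm in diameter to 64 mm, shoulder to 76 mm, then a grey cap 32 mm in diameter to the top; origin at the centre of its foot, z up. One of the two or three bottles about the worktop, to be put away; may be absent (None).
- bottle_2: white plastic bottle, upright, 104 mm high, 0.15 to 0.31 kg: body 54 mm in diameter to 64 mm, shoulder to 76 mm, then a grey cap 32 mm in diameter to the top; origin at the centre of its foot, z up. One of the two or three bottles about the worktop, to be put away; may be absent (None).
- stored_0: white plastic bottle, upright, 104 mm high, 0.15 to 0.31 kg: body 54 mm in diameter to 64 mm, shoulder to 76 mm, then a grey cap 32 mm in diameter to the top; origin at the centre of its foot, z up. Stands in cell_0 already, under the lid; only one of the four stored bottles is present, the others are None.
- stored_1: white plastic bottle, upright, 104 mm high, 0.15 to 0.31 kg: body 54 mm in diameter to 64 mm, shoulder to 76 mm, then a grey cap 32 mm in diameter to the top; origin at the centre of its foot, z up. Stands in cell_1 already, under the lid; only one of the four stored bottles is present, the others are None.
- stored_2: white plastic bottle, upright, 104 mm high, 0.15 to 0.31 kg: body 54 mm in diameter to 64 mm, shoulder to 76 mm, then a grey cap 32 mm in diameter to the top; origin at the centre of its foot, z up. Stands in cell_2 already, under the lid; only one of the four stored bottles is present, the others are None.
- stored_3: white plastic bottle, upright, 104 mm high, 0.15 to 0.31 kg: body 54 mm in diameter to 64 mm, shoulder to 76 mm, then a grey cap 32 mm in diameter to the top; origin at the centre of its foot, z up. Stands in cell_3 already, under the lid; only one of the four stored bottles is present, the others are None.
- cell_0 (a point): the middle of the floor of one of the bay's four cells, at (-5, 55, 8) mm in the chest; 79 mm square, room for one bottle.
- cell_1 (a point): the middle of the floor of one of the bay's four cells, at (-5, 135, 8) mm in the chest; 79 mm square, room for one bottle.
- cell_2 (a point): the middle of the floor of one of the bay's four cells, at (75, 55, 8) mm in the chest; 79 mm square, room for one bottle.
- cell_3 (a point): the middle of the floor of one of the bay's four cells, at (75, 135, 8) mm in the chest; 79 mm square, room for one bottle.
- dial_timer: a white dial timer, 68 x 68 x 49 mm, loose, not to be disturbed; origin under its centre.
- sewing_tape: a round tape measure, 52 x 56 x 18 mm, lying among the bottles, loose, not to be disturbed; origin under its centre.
There are look-alikes about, which are no part of the job. Leave any blue look-alike of the part that bears stand_hole alone.

How it is judged (in metres and radians):
On the way, in this order (a step that is already met when the one before it is completed fails the run):
1. the key has dropped into the lock's square socket (z of key in the frame of keyhole below -0.017 m and horizontal distance between key and keyhole below 0.006 m), for 0.2 s.
2. the bolt has been drawn back (value of joint bolt above 0.0095 m), for 0.2 s.
3. the lid is fully open (value of joint lid above 0.16 m), for 0.2 s.
4. every bottle stands in the chest (x of bottle_0 in the frame of chest between -0.045 and 0.115 m and y of bottle_0 in the frame of chest between 0.015 and 0.175 m and z of each of bottle_0, bottle_1, bottle_2, stored_0, stored_1, stored_2, stored_3 in the frame of chest below 0.014 m and angle between each of bottle_0, bottle_1, bottle_2, stored_0, stored_1, stored_2, stored_3's own z axis and vertical below 0.15 rad and x of bottle_1 in the frame of chest between -0.045 and 0.115 m and y of bottle_1 in the frame of chest between 0.015 and 0.175 m and x of bottle_2 in the frame of chest between -0.045 and 0.115 m and y of bottle_2 in the frame of chest between 0.015 and 0.175 m and x of stored_0 in the frame of chest between -0.045 and 0.115 m and y of stored_0 in the frame of chest between 0.015 and 0.175 m and x of stored_1 in the frame of chest between -0.045 and 0.115 m and y of stored_1 in the frame of chest between 0.015 and 0.175 m and x of stored_2 in the frame of chest between -0.045 and 0.115 m and y of stored_2 in the frame of chest between 0.015 and 0.175 m and x of stored_3 in the frame of chest between -0.045 and 0.115 m and y of stored_3 in the frame of chest between 0.015 and 0.175 m), for 0.2 s.
5. the lid is shut again (value of joint lid below 0.004 m), for 0.2 s.
6. the bolt is thrown with the lid shut (value of joint lid below 0.004 m and value of joint bolt below 0.003 m), for 0.2 s.
At the end, for the whole second after the job is handed in: The lid is shut (within 4 mm), the bolt is out (within 3 mm), every bottle, the new ones and the one already there, stands upright (within 0.15 rad) on the floor of the chest's bay, and the key stands in its stand, upright within 0.15 rad, its lower end at least 45 mm down the hole; all at rest (all of step 4 and all of step 6 and linear speed of each of bottle_0, bottle_1, bottle_2, key below 0.02 m/s and horizontal distance between key and stand_hole below 0.01 m and z of key in the frame of stand_hole below -0.045 m and angle between key's own z axis and vertical below 0.15 rad); the robot touches nothing.
It fails at once if the timer or the tape measure is pushed more than 40 mm from its place (distance of any of dial_timer, sewing_tape from where it was at the start of the episode above 0.04 m).
Of bottle_0, bottle_1, bottle_2 only 2 to 3 are there at a start; the rules pass over those that are not, and their reading is None.
Of stored_0, stored_1, stored_2, stored_3 only 1 to 1 are there at a start; the rules pass over those that are not, and their reading is None.
At some moment in a run one of bottle_0, bottle_1, bottle_2 may be knocked a few centimetres aside while the robot is not near it.
It also fails if it takes over 210 s, if anything falls off the work surface, if the arm or the gripper's body presses on something with over 40 N, if the wrist force passes 120 N, or if a joint passes its speed limit or range.

## Working session

There is one attempt and no reset: what is moved stays moved. The work goes in short steps, Python scripts to look and compute and a tool call to move; the robot and the scene stay as the last step left them, time stands still between calls to the robot, and variables do not carry over. Pictures are saved under pics/ and viewed, about 12 in all and at most 16, crops included, and the job is handed in when it is done.

Besides the shell and the picture viewer there is one more tool, called as name(argument=value, ...) on one line, values as JSON. play_rows: Moves the arm, as the interface text tells. Its arguments: {"type":"object","properties":{"motion":{"type":"array","items":{"type":"array","items":{"type":"array","items":{"type":"number"}}}}},"required":["motion"]}

```bash
mkdir -p pics; ls
python3 - <<'E'
from plant import robot
import cv2
print(robot.get_obs())
for n in("top","side"):
    d=robot.get_image(n); cv2.imwrite(f"pics/{n}0.png",d["img"]); print(n,{k:v for k,v in d.items() if k!="img"})
E
```

```text
pics
{'time': 0.0, 'joint_positions': array([-7.09651954e+01,  7.13248334e+00,  9.46334544e+01, -1.85573370e-03,
        7.83499040e+01, -4.73231894e+00]), 'joint_velocities': array([ 0.01407973, -0.01173261, -0.04368482,  0.01567573, -0.1080715 ,
        0.00464324]), 'tau': array([ 1.59673422e-03, -4.17599738e+01, -3.59928167e+01,  7.76662189e-02,
        4.92363155e-02, -1.37093339e-04]), 'position': array([ 261.77804757, -594.43655177,  291.00478655]), 'eef_rot': array([176.16617604,  89.88414402, 109.93367617]), 'ft_force': array([-0.39764695, -0.88432146,  0.18425418]), 'torque': array([ 0.00922406, -0.02265524,  0.00295955]), 'gripper_width': 1.0012255366244294}
top {'vfov': 56.81055435923475, 'cx': 322.69783530455413, 'cy': 236.5089935569346, 'origin': array([305.02027576, 136.31101681, 986.95643606]), 'attitude': array([-169.5732583 ,    1.83655384,  -88.62292388])}
side {'vfov': 47.635958069288314, 'cx': 325.57701363602047, 'cy': 236.7167368216251, 'origin': array([ 420.93982762, -772.97917225,  878.91148793]), 'attitude': array([-129.15626254,   -0.94958031,   -3.806794  ])}
```

View pics/top0.png

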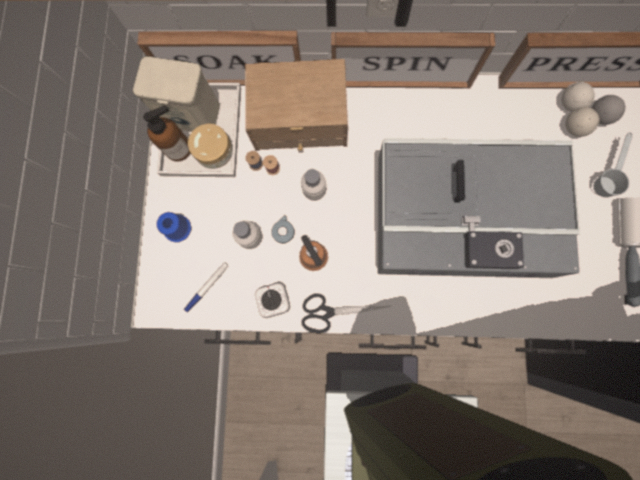

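View pics/side0.png

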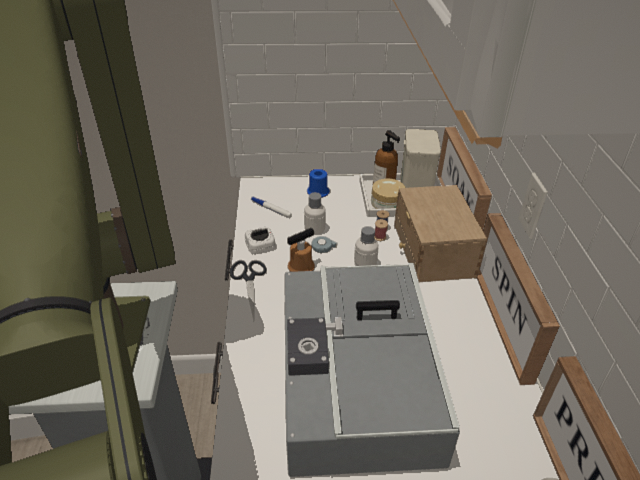

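```bash
cat > h.py <<'E'
import numpy as np, cv2
from plant import robot
from scipy.spatial.transform import Rotation as R
def cam(n):
    d=robot.get_image(n); d["R"]=R.from_euler("xyz",d["attitude"],degrees=True).as_matrix()
    d["f"]=240/np.tan(np.radians(d["vfov"])/2); return d
def ray(d,u,v):
    r=d["R"]@np.array([(u-d["cx"])/d["f"],(v-d["cy"])/d["f"],1]); return d["origin"],r/np.linalg.norm(r)
def plane(d,u,v,z):
    o,r=ray(d,u,v); return o+r*(z-o[2])/r[2]
def tri(a,pa,b,pb):
    (o,r),(p,s)=ray(a,*pa),ray(b,*pb)
    t=np.linalg.lstsq(np.c_[r,-s],p-o,rcond=None)[0]; x,y=o+t[0]*r,p+t[1]*s
    return (x+y)/2,np.linalg.norm(x-y)
def proj(d,P):
    c=d["R"].T@(np.array(P)-d["origin"]); return d["cx"]+d["f"]*c[0]/c[2],d["cy"]+d["f"]*c[1]/c[2]
def crop(im,x,y,w,h,k):
    return cv2.resize(im[y:y+h,x:x+w],None,fx=k,fy=k,interpolation=cv2.INTER_CUBIC)
def st():
    o=robot.get_obs(); print("t",round(o["time"],2),"pos",o["position"].round(1),"rpy",o["eef_rot"].round(1),"F",o["ft_force"].round(1),"w",round(o["gripper_width"]*95,1))
    print("tool axes\n",R.from_euler("xyz",o["eef_rot"],degrees=True).as_matrix().round(3)); return o
E
python3 - <<'E'
from h import *
st()
t=cv2.imread("pics/top0.png"); s=cv2.imread("pics/side0.png")
def grid(c,x0,y0,k):
    for x in range(0,c.shape[1],20*k): cv2.putText(c,str(x0+x//k),(x,8),0,.3,(0,0,255)); cv2.line(c,(x,8),(x,14),(0,0,255))
    for y in range(0,c.shape[0],20*k): cv2.putText(c,str(y0+y//k),(0,y+3),0,.3,(0,0,255)); cv2.line(c,(20,y),(26,y),(0,0,255))
    return c
a=grid(crop(t,370,130,220,150,3),370,130,3); cv2.imwrite("pics/a.png",a)
b=grid(crop(t,230,160,110,170,3),230,160,3); c=grid(crop(s,280,190,120,170,3),280,190,3)
cv2.imwrite("pics/b.png",np.hstack([b,c]))
E
```

```text
t 0.1 pos [ 261.8 -594.5  291.1] rpy [176.2  89.9 110. ] F [-0.3 -0.3  0.4] w 95.3
tool axes
 [[-0.001  0.915  0.403]
 [ 0.002  0.403 -0.915]
 [-1.     0.    -0.002]]
```

View pics/a.png

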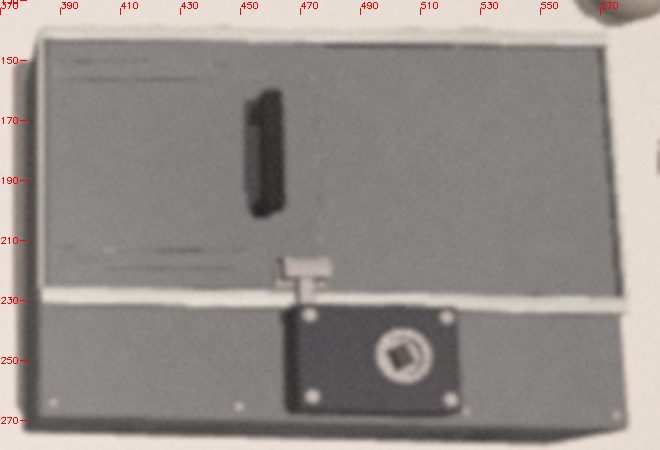

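View pics/b.png

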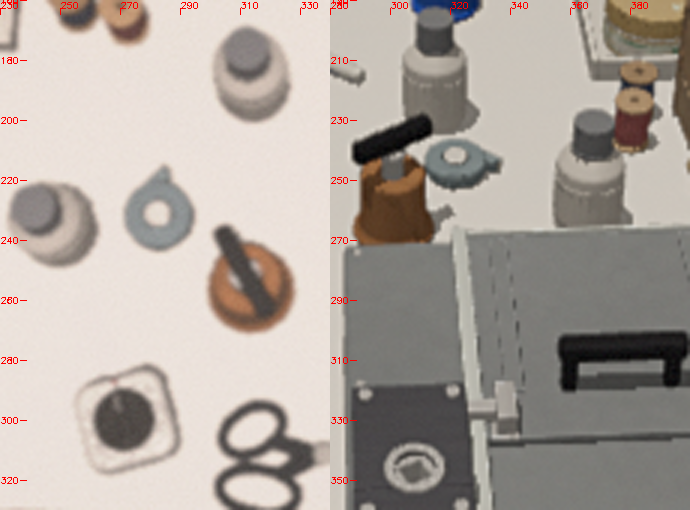

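Run:
```python
from h import *
t=cam("top"); s=cam("side")
print("keyhole",tri(t,(504.5,248.4),s,(308.3,346)), plane(t,504.5,248.4,147),plane(s,308.3,346,147))
P=[plane(t,370+u/3,130+v/3,150)[:2] for u,v in((310,314),(448,316),(312,396),(451,400))]
print(np.round(P,1),np.mean(P,0), [np.degrees(np.arctan2(*(a-b)[::-1])) for a,b in((P[0],P[1]),(P[2],P[3]),(P[0],P[2]),(P[1],P[3]))])
def dark(d,x,y,w,h,th):
    g=d["img"].max(2)[y:y+h,x:x+w]; m=(g<th).astype(np.uint8)
    n,l,q,c=cv2.connectedComponentsWithStats(m); i=1+q[1:,4].argmax()
    pts=np.argwhere(l==i)[:,::-1]+[x,y]; r=cv2.minAreaRect(pts.astype(np.float32)); return len(pts),r,cv2.boxPoints(r).round(1).tolist()
for nm,d,b,z in(("key",t,(295,228,35,45),103),("key",s,(292,222,40,30),103),("handle",t,(446,155,25,50),167),("handle",s,(352,296,60,25),167)):
    r=dark(d,*b,75); print(nm,r[0],r[1]); B=np.array(r[2]); 
    e=[(B[i]+B[(i+1)%4])/2 for i in range(4)]
    e=(e[0],e[2]) if np.linalg.norm(e[0]-e[2])>np.linalg.norm(e[1]-e[3]) else (e[1],e[3])
    q=[plane(d,*x,z) for x in e]; v=q[0]-q[1]; print(np.round(q,1),"mid",((q[0]+q[1])/2).round(1),np.linalg.norm(v),np.degrees(np.arctan2(v[1],v[0]))%180)
for nm,a,b in(("b0",(312.2,178),(366.7+21.3,0)),("b1",(242,230),0)): print(nm,plane(t,*a,104))
print("b side",plane(s,280+265/3,190+118/3,104),plane(s,280+106/3,190+15/3,104))
# stand top
print("stand",plane(t,230+250/3,160+284/3,62))
for n,c in(("deckL",(40,40)),("deckR",(604,45)),("frontL",(25,428)),("x",(53,402)),("x2",(616,415))): print(n,plane(t,370+c[0]/3,130+c[1]/3,118).round(1))
```

```text
keyhole (array([ 442.43866364, -175.36475731,  152.54974955]), np.float64(1.9679255624158607)) [ 442.35582579 -177.50143303  147.        ] [ 443.58489413 -170.59200445  147.        ]
[[ 467.2 -119.2]
 [ 467.4 -205.3]
 [ 414.9 -118.6]
 [ 414.1 -204.2]] [ 440.91341161 -161.84074367] [np.float64(90.17681051279031), np.float64(89.46845681693942), np.float64(-0.7464513359244583), np.float64(-1.169545632965561)]
key 8 ((304.8500061035156, 240.05003356933594), (6.324554920196533, 1.5811387300491333), 71.56504821777344)
[[465.2 206.8 103. ]
 [453.  202.3 103. ]] mid [459.1 204.6 103. ] 13.043512100758095 19.92708637044693
key 178 ((302.0000305175781, 235.5), (8.049844741821289, 24.59674644470215), 63.43495178222656)
[[469.8 202.7 103. ]
 [418.8 165.5 103. ]] mid [444.3 184.1 103. ] 63.169657603170094 36.12497050931752
handle 373 ((457.9833679199219, 181.01780700683594), (40.010704040527344, 11.131315231323242), 88.02507019042969)
[[607.4 -88.9 167. ]
 [528.1 -89.  167. ]] mid [567.8 -88.9 167. ] 79.29550553585912 0.0865790709860609
handle 671 ((377.9114685058594, 309.72943115234375), (18.82648277282715, 43.595542907714844), 87.1375961303711)
[[ 609.8 -110.7  167. ]
 [ 531.3 -112.1  167. ]] mid [ 570.5 -111.4  167. ] 78.56177010781794 0.9796660073604903
b0 [589.9326361  193.29193502 104.        ]
b1 [477.37431585 333.66900599 104.        ]
b side [597.02585342 198.12443341 104.        ] [482.37178937 341.20004413 104.        ]
stand [435.32502684 188.84790037  62.        ]
deckL [661.9  47.6 118. ]
deckR [ 662.5 -332.9  118. ]
frontL [394.4  57.5 118. ]
x [411.8  39.3 118. ]
x2 [ 410.7 -321.4  118. ]
```

play_rows(motion=[[[0,0.8,-1.07,0,0],[0,1.6,-2.14,0,0],[0,2.4,-3.21,0,0],[0,3.2,-4.28,0,0],[0,4.0,-5.35,0,0],[0,4.8,-6.42,0,0],[0,5.6,-7.5,0,0],[0,6.4,-8.57,0,0]]])

```text
time: 0.87
position: [322.0, -332.7, 292.0]
eef_rot: [154.2, 90.0, 87.9]
ft_force: [0.2, -0.2, -0.0]
gripper_width: 1.0
```

play_rows(motion=[[[0,0.8,-1.07,0,0],[0,1.6,-2.14,0,0],[0,2.4,-3.21,0,0],[0,3.2,-4.28,0,0],[0,4.0,-5.35,0,0],[0,4.8,-6.42,0,0],[0,5.6,-7.5,0,0],[0,6.4,-8.57,0,0]]])

```text
time: 1.53
position: [381.9, -72.1, 292.3]
eef_rot: [48.9, 90.0, -17.4]
ft_force: [-0.4, 1.1, -0.6]
gripper_width: 0.998
```

Run:
```python
from h import *
o=st()
t=dict(cam("top"));s=cam("side")
print(robot.get_obs()["joint_positions"].round(1))
T=cv2.imread("pics/top0.png");S=cv2.imread("pics/side0.png")
for d,im,b,z,th in((t,T,(295,225,40,55),103,95),(s,S,(292,222,40,28),103,60)):
    x,y,w,h=b; m=(im.max(2)[y:y+h,x:x+w]<th).astype(np.uint8)
    n,l,q,c=cv2.connectedComponentsWithStats(m); i=1+q[1:,4].argmax(); r=cv2.minAreaRect((np.argwhere(l==i)[:,::-1]+[x,y]).astype(np.float32))
    B=cv2.boxPoints(r); e=[(B[i]+B[(i+1)%4])/2 for i in range(4)]
    e=max((e[0],e[2]),(e[1],e[3]),key=lambda p:np.linalg.norm(p[0]-p[1]))
    q=[plane(d,*k,z) for k in e]; v=q[0]-q[1]; print(r,np.round(q,1),((q[0]+q[1])/2).round(1),np.linalg.norm(v),np.degrees(np.arctan2(v[1],v[0]))%180)
cv2.imwrite("pics/t1.png",t["img"]);cv2.imwrite("pics/s1.png",s["img"])
```

```text
t 1.53 pos [381.9 -72.1 292.3] rpy [ 48.9  90.  -17.4] F [-0.4  1.1 -0.6] w 94.9
tool axes
 [[ 0.001  0.915  0.403]
 [-0.     0.403 -0.915]
 [-1.     0.001  0.   ]]
[-1.840e+01 -2.900e+01  1.255e+02  1.000e-01  8.340e+01  4.750e+01]
((311.660400390625, 250.18869018554688), (32.24668884277344, 6.799000263214111), 60.945396423339844) [[467.2 206.9 103. ]
 [410.4 173.6 103. ]] [438.8 190.3 103. ] 65.86271151695992 30.32919447594629
((302.03167724609375, 235.48533630371094), (7.612890243530273, 24.514904022216797), 65.224853515625) [[470.1 201.4 103. ]
 [418.6 166.8 103. ]] [444.4 184.1 103. ] 62.06704218243825 33.88526937538986
```

play_rows(motion=[[[0,0.8,-1.07,-1,0],[0,1.6,-2.14,-2,0],[0,2.4,-3.21,-3,0],[0,3.2,-4.28,-4,0],[0,4.0,-5.35,-5,0],[0,4.8,-6.42,-6,0],[0,5.6,-7.5,-7,0],[0,6.32,-8.58,-7.7,0]]])

```text
time: 2.3
position: [440.7, 187.2, 292.1]
eef_rot: [3.0, 90.0, -55.5]
ft_force: [-0.3, -0.6, 0.2]
gripper_width: 1.0
```

play_rows(motion=[[[1,0,0,0,0],[2,0,0,0,0],[3,0,0,0,0],[3.8,0,0,0,0],[3.8,0,0,0,0]]])

```text
time: 2.72
position: [437.8, 184.7, 192.1]
eef_rot: [-102.9, 89.5, -161.5]
ft_force: [-1.3, 0.5, -0.5]
gripper_width: 1.0
```

Run:
```python
from h import *
o=st()
t=cam("top");s=cam("side")
p=o["position"]
for d in(t,s):
    for dz in (-78,): print(np.round(proj(d,p+[0,0,dz]),1))
    Rm=R.from_euler("xyz",o["eef_rot"],degrees=True).as_matrix()
    for sg in(-1,1):
        print("tip",np.round(proj(d,p+Rm@np.array([78,0,sg*47.5])),1),np.round(proj(d,p+Rm@np.array([78,0,sg*59.5])),1))
cv2.imwrite("pics/c.png",np.hstack([crop(t["img"],260,190,110,150,3.6),crop(s["img"],250,180,110,150,3.6)]))
```

```text
t 2.72 pos [437.8 184.7 192.1] rpy [-102.9   89.5 -161.5] F [-1.3  0.5 -0.5] w 95.0
tool axes
 [[-0.009  0.853  0.522]
 [-0.003  0.521 -0.853]
 [-1.    -0.009 -0.002]]
[314.  249.8]
tip [293.4 262.1] [288.1 265.1]
tip [334.8 238.3] [339.9 235.3]
[299.2 231.5]
tip [287.6 220.9] [284.9 218.3]
tip [310.7 242.8] [313.8 245.7]
```

View pics/c.png

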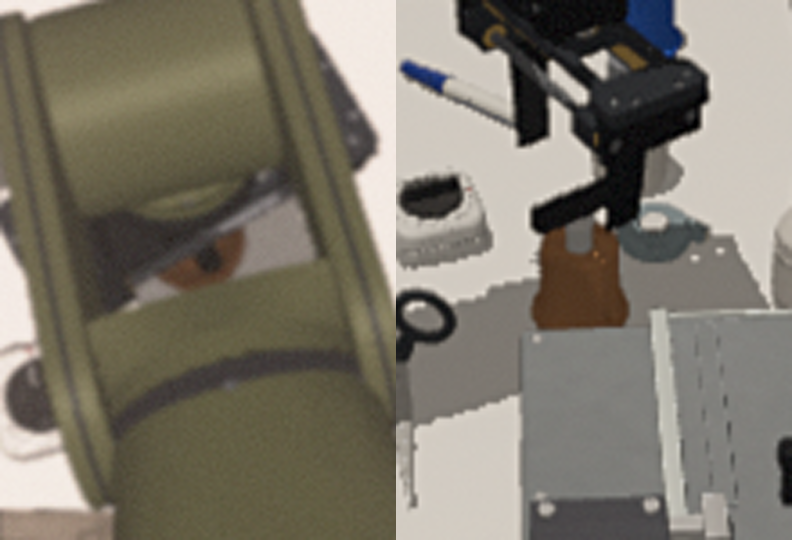

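play_rows(motion=[[[0.8,0,-0.12,0,0],[1.78,0,-0.12,0,0],[1.78,0,-0.12,0,0],[1.78,0,-0.12,0,255],[1.78,0,-0.12,0,255],[1.78,0,-0.12,0,255],[1.78,0,-0.12,0,255],[1.78,0,-0.12,0,255]]])

```text
time: 3.48
position: [439.4, 189.0, 154.1]
eef_rot: [75.6, 89.9, 17.0]
ft_force: [0.2, -0.3, 0.5]
gripper_width: 0.706
```

play_rows(motion=[[[0,0,0,0,255],[0,0,0,0,255],[0,0,0,0,255],[0,0,0,0,255]]])

```text
time: 3.82
position: [438.6, 188.8, 152.8]
eef_rot: [-102.7, 90.0, -161.3]
ft_force: [-0.0, 0.5, -0.4]
gripper_width: 0.425
```

play_rows(motion=[[[0,0,0,0,255],[0,0,0,0,255],[0,0,0,0,255],[0,0,0,0,255],[0,0,0,0,255],[0,0,0,0,255],[0,0,0,0,255]]])

```text
time: 4.4
position: [438.5, 189.3, 152.8]
eef_rot: [164.4, 89.9, 105.8]
ft_force: [-1.4, 5.1, 0.6]
gripper_width: 0.166
```

Run:
```python
from h import *
o=st(); print(o["torque"])
```

```text
t 4.4 pos [438.5 189.3 152.8] rpy [164.4  89.9 105.8] F [-1.4  5.1  0.6] w 15.8
tool axes
 [[-0.     0.853  0.522]
 [ 0.001  0.522 -0.853]
 [-1.     0.    -0.001]]
[ 1.0002337   0.36023015 -0.01242433]
```

play_rows(motion=[[[0,0,0,0,255],[0,0,0,0,255],[-0.5,0,-0.05,0,255],[-1.2,0,-0.05,0,255],[-2.2,0,-0.05,0,255],[-3.2,0,-0.05,0,255],[-4.2,0,-0.05,0,255],[-5.2,0,-0.05,0,255]]])

```text
time: 5.07
position: [437.8, 189.0, 283.2]
eef_rot: [-42.9, 89.8, -101.5]
ft_force: [0.5, 0.3, -1.6]
gripper_width: 0.165
```

play_rows(motion=[[[-1,0,0,0,255],[-2,0,0,0,255],[-2,0,0,0,255],[-2,0,0,0,255]]])

```text
time: 5.4
position: [438.6, 189.5, 333.7]
eef_rot: [44.6, 89.8, -14.0]
ft_force: [-0.4, 0.5, -1.7]
gripper_width: 0.165
```

Run:
```python
from h import *
o=st(); print(o["torque"])
s=cam("side");p=o["position"]
Rm=R.from_euler("xyz",o["eef_rot"],degrees=True).as_matrix()
for n,q in(("grip",[59,0,0]),("foot",[144,0,0]),("bar+y",[49,35,0]),("bar-y",[49,-35,0]),("tip+",[78,0,9]),("sq top",[122,0,0])): print(n,np.round(proj(s,p+Rm@np.array(q)),1))
u,v=map(int,proj(s,p-[0,0,80])); x,y=u-60,v-60; print(x,y)
cv2.imwrite("pics/d.png",crop(s["img"],x,y,120,120,5))
```

```text
t 5.4 pos [438.6 189.5 333.7] rpy [ 44.6  89.8 -14. ] F [-0.4  0.5 -1.7] w 15.7
tool axes
 [[ 0.003  0.853  0.522]
 [-0.001  0.522 -0.853]
 [-1.     0.002  0.002]]
[-0.01107598  0.04217964  0.01356363]
grip [298.5 169.5]
foot [299.2 202.9]
bar+y [312.5 160.4]
bar-y [283.9 170.5]
tip+ [301.  179.2]
sq top [299.  194.6]
238 118
```

View pics/d.png

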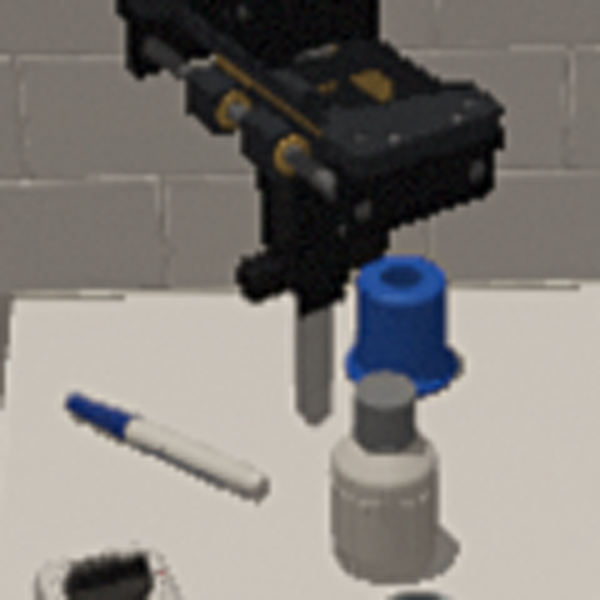

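play_rows(motion=[[[0,-0.4,0.66,0,255],[0,-1.0,1.65,0,255],[0,-1.7,2.8,0,255],[0,-2.4,3.95,0,255],[0,-3.1,5.1,0,255],[0,-3.8,6.25,0,255],[0,-4.5,7.4,0,255],[0,-5.0,8.2,0,255]]])

```text
time: 6.12
position: [437.2, -52.6, 329.7]
eef_rot: [-115.1, 89.7, -173.7]
ft_force: [0.2, -0.6, -1.9]
gripper_width: 0.168
```

play_rows(motion=[[[0,-0.7,1.1,0,255],[0,-1.4,2.2,0,255],[0,-2.1,3.4,0,255],[0,-2.66,4.4,0,255],[0.5,-2.66,4.4,0,255],[1.0,-2.66,4.4,0,255],[1.0,-2.66,4.4,0,255],[1.0,-2.66,4.4,0,255]]])

```text
time: 6.78
position: [438.1, -177.5, 304.7]
eef_rot: [-150.3, 89.7, 151.3]
ft_force: [0.2, -0.3, -1.9]
gripper_width: 0.166
```

Run:
```python
from h import *
o=st(); p=o["position"]
s=cam("side");t=cam("top")
Rm=R.from_euler("xyz",o["eef_rot"],degrees=True).as_matrix()
for n,q in(("foot",[144,0,0]),("foot+3.5",[144,3.5,0])): print(n,np.round(proj(s,p+Rm@np.array(q)),1))
T=cv2.imread("pics/top0.png");S=cv2.imread("pics/side0.png")
a=crop(T,490,234,30,30,9);b=crop(S,293,331,30,30,9);c=crop(s["img"],278,290,60,80,6.75)
can=np.zeros((540,270+405,3),np.uint8);can[:270,:270]=a;can[270:,:270]=b;can[:540,270:]=c[:540]
cv2.imwrite("pics/e.png",can)
```

```text
t 6.78 pos [ 438.1 -177.5  304.7] rpy [-150.3   89.7  151.3] F [ 0.2 -0.3 -1.9] w 15.8
tool axes
 [[-0.005  0.852  0.523]
 [ 0.003  0.523 -0.852]
 [-1.    -0.003 -0.005]]
foot [304.8 343.9]
foot+3.5 [306.5 343. ]
```

View pics/e.png

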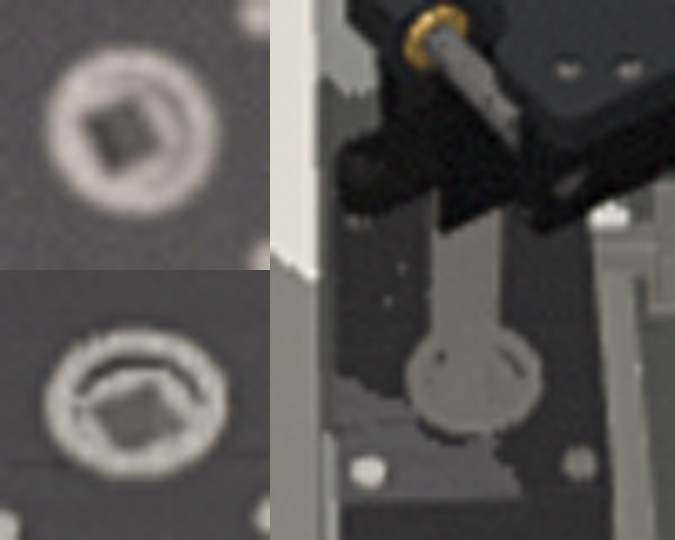

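Run:
```python
from h import *
s=cam("side");t=cam("top");o=robot.get_obs();print(o["position"])
print("top sq",plane(t,503.6,248.7,147),"ring@150",plane(t,504.7,248.4,150))
for r in(346.8,348.8): print("side sq",plane(s,308.2,r,147))
for x in(438.1,441.9): print(proj(s,[x,-176,160]),proj(s,[x,-176,185]))
im=s["img"].astype(int)
for r in(326,329,332,335): print(r,im[r,298:318].mean(1).round().astype(int))
```

```text
[ 439.41527443 -178.06867814  308.26869951]
top sq [ 441.74928704 -175.79320046  147.        ] ring@150 [ 441.87239312 -176.75263551  150.        ]
side sq [ 443.34208112 -172.31545401  147.        ]
side sq [ 443.16241891 -176.62476856  147.        ]
(np.float64(305.1544356648682), np.float64(343.6569505113569)) (np.float64(305.0466382655134), np.float64(333.8301341842523))
(np.float64(307.4082560825819), np.float64(343.56391102503426)) (np.float64(307.3399747888524), np.float64(333.73803138095633))
326 [ 42  47  45  44  71 102 105 106 104 104 105 105 103 102 101  56  44  47
  46  47]
329 [ 44  45  46  45  71 102 105 104 106 104 104 105 103 103 101  57  39  46
  45  46]
332 [ 45  45  49  72  73 102 105 104 105 104 106 106 106 102  87  52  45  45
  47  47]
335 [ 80  51  47  43  61  99 105 105 103 104 105 106 104 105  96  54  45  46
  43  45]
```

play_rows(motion=[[[0.3,0.045,0,0,255],[0.6,0.045,0,0,255],[0.7,0.045,0,0,255],[0.8,0.045,0,0,255],[0.9,0.045,0,0,255],[0.95,0.045,0,0,255],[0.95,0.045,0,0,255],[0.95,0.045,0,0,255]]])

```text
time: 7.65
position: [440.1, -178.3, 284.1]
eef_rot: [28.0, 90.0, -30.5]
ft_force: [1.0, 0.0, -1.0]
gripper_width: 0.17
```

Run:
```python
from h import *
o=st(); print(o["torque"])
```

```text
t 7.65 pos [ 440.1 -178.3  284.1] rpy [ 28.   90.  -30.5] F [ 1.  0. -1.] w 16.2
tool axes
 [[ 0.     0.853  0.522]
 [-0.     0.522 -0.853]
 [-1.     0.     0.   ]]
[-0.00603892  0.01708855  0.03244087]
```

play_rows(motion=[[[0.05,0,0,0,255],[0.1,0,0,0,255],[0.15,0,0,0,255],[0.2,0,0,0,255],[0.2,0,0,0,255],[0.2,0,0,0,255]]])

```text
time: 8.15
position: [440.0, -178.2, 278.9]
eef_rot: [-144.0, 90.0, 157.4]
ft_force: [0.1, 0.2, -1.0]
gripper_width: 0.162
```

play_rows(motion=[[[0.1,0,0,0,255],[0.2,0,0,0,255],[0.3,0,0,0,255],[0.36,0,0,0,255],[0.4,0,0,0,255],[0.4,0,0,0,255],[0.4,0,0,0,255]]])

```text
time: 8.73
position: [440.2, -178.2, 269.8]
eef_rot: [43.9, 90.0, -14.6]
ft_force: [-1.7, 1.3, 3.9]
gripper_width: 0.164
```

Run:
```python
from h import *
o=st(); print(o["torque"],o["joint_positions"].round(1))
s=cam("side"); cv2.imwrite("pics/f.png",crop(s["img"],270,280,80,80,6))
```

```text
t 8.73 pos [ 440.2 -178.2  269.8] rpy [ 43.9  90.  -14.6] F [-1.7  1.3  3.9] w 15.6
tool axes
 [[ 0.001  0.853  0.522]
 [-0.     0.522 -0.853]
 [-1.     0.     0.   ]]
[0.35887258 0.36676287 0.04587415] [-28.5 -15.  117.7   0.   77.3  30. ]
```

View pics/f.png

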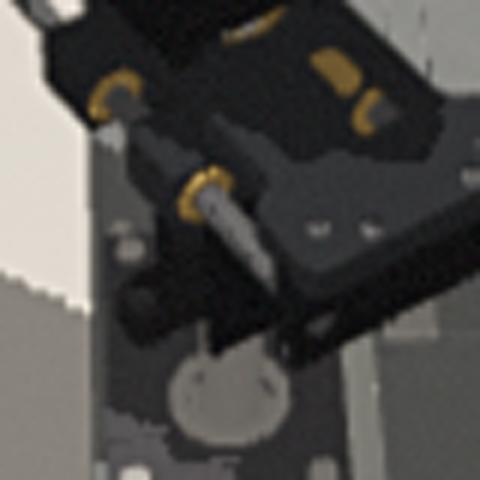

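play_rows(motion=[[[0,0,0.012,-6,255],[0,0,0.025,-12,255],[0,0.006,0.037,-18,255],[0,0.01,0.05,-24,255],[0,0.016,0.06,-30,255],[0,0.023,0.07,-36,255],[0,0.03,0.08,-42,255],[0,0.04,0.09,-48,255]]])

```text
time: 9.45
position: [442.8, -179.3, 269.7]
eef_rot: [31.6, 89.8, 21.3]
ft_force: [-0.3, 1.8, 3.7]
gripper_width: 0.165
```

Run:
```python
from h import *
o=st(); print(o["torque"],o["joint_positions"].round(1))
```

```text
t 9.45 pos [ 442.8 -179.3  269.7] rpy [31.6 89.8 21.3] F [-0.3  1.8  3.7] w 15.7
tool axes
 [[ 0.003  0.178  0.984]
 [ 0.001  0.984 -0.178]
 [-1.     0.001  0.002]]
[ 0.63707216 -0.19676257 -0.12946009] [-2.850e+01 -1.460e+01  1.174e+02  1.000e-01  7.720e+01 -1.830e+01]
```

play_rows(motion=[[[0,0,0.01,-6,255],[0,0,0.025,-12,255],[0,0.006,0.037,-18,255],[0,0.01,0.05,-24,255],[0,0.015,0.06,-28,255],[0,0.015,0.06,-28,255],[0,0.015,0.06,-28,255]]])

```text
time: 10.03
position: [444.6, -179.1, 269.8]
eef_rot: [-0.5, 89.8, 16.9]
ft_force: [3.3, 4.6, 4.0]
gripper_width: 0.166
```

Run:
```python
from h import *
o=st(); print(o["torque"],o["joint_positions"].round(1))
```

```text
t 10.03 pos [ 444.6 -179.1  269.8] rpy [-0.5 89.8 16.9] F [3.3 4.6 4. ] w 15.7
tool axes
 [[ 0.003 -0.298  0.954]
 [ 0.001  0.955  0.298]
 [-1.    -0.     0.004]]
[ 0.99979272 -0.83480734 -0.11368291] [-28.4 -14.4 117.2   0.2  77.1 -45.8]
```

play_rows(motion=[[[0,0.02,0.05,-5,255],[0,0.025,0.07,-10,255],[0,0.025,0.07,-10,255],[0,0.025,0.07,-10,255]]])

```text
time: 10.37
position: [445.6, -178.5, 269.7]
eef_rot: [-39.2, 89.9, -12.0]
ft_force: [2.7, 2.8, 5.1]
gripper_width: 0.165
```

Run:
```python
from h import *
o=st(); print(o["torque"],o["joint_positions"].round(1))
s=cam("side"); cv2.imwrite("pics/g.png",np.hstack([crop(cv2.imread("pics/side0.png"),300,290,70,60,5.5),crop(s["img"],300,290,70,60,5.5)]))
```

```text
t 10.37 pos [ 445.6 -178.5  269.7] rpy [-39.2  89.9 -12. ] F [2.7 2.8 5.1] w 15.7
tool axes
 [[ 0.002 -0.458  0.889]
 [-0.     0.889  0.458]
 [-1.    -0.001  0.002]]
[ 0.62757216 -0.63049338 -0.25064544] [-28.3 -14.3 117.1   0.   77.1 -55.5]
```

View pics/g.png

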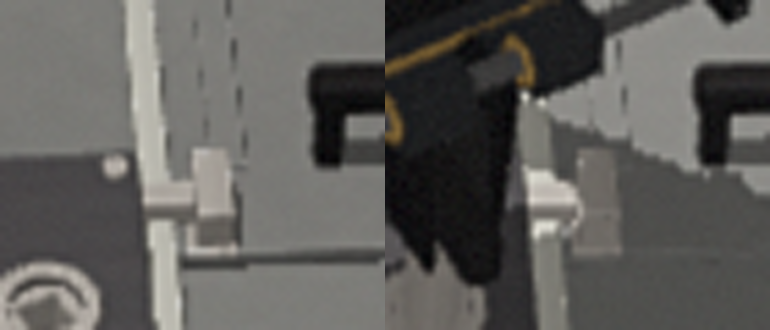

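play_rows(motion=[[[0,0.01,0.03,-6,255],[0,0.01,0.05,-12,255],[0,0.01,0.05,-12,255],[0,0.01,0.05,-12,255]]])

```text
time: 10.75
position: [446.4, -177.6, 269.7]
eef_rot: [-39.5, 89.9, -0.2]
ft_force: [-0.1, 3.1, 6.7]
gripper_width: 0.169
```

Run:
```python
from h import *
o=st(); print(o["torque"],o["joint_positions"].round(1))
s=cam("side"); cv2.imwrite("pics/g2.png",np.hstack([crop(s["img"],280,290,100,70,7)]))
```

```text
t 10.75 pos [ 446.4 -177.6  269.7] rpy [-39.5  89.9  -0.2] F [-0.1  3.1  6.7] w 16.0
tool axes
 [[ 0.001 -0.633  0.774]
 [-0.     0.774  0.633]
 [-1.    -0.001  0.001]]
[ 0.75804969 -0.3727422  -0.1165228 ] [-28.1 -14.2 117.1   0.   77.1 -67.4]
```

play_rows(motion=[[[0,0,0.02,-6,255],[0,0,0.03,-10,255],[0,0,0.03,-10,255],[0,0,0.03,-10,255]]])

```text
time: 11.13
position: [446.9, -177.0, 269.7]
eef_rot: [-26.7, 89.9, 22.6]
ft_force: [-0.2, 3.9, 6.1]
gripper_width: 0.17
```

Run:
```python
from h import *
o=st(); print(o["torque"],o["joint_positions"].round(1))
s=cam("side"); cv2.imwrite("pics/g3.png",np.hstack([crop(s["img"],280,290,100,70,7)]))
```

```text
t 11.13 pos [ 446.9 -177.   269.7] rpy [-26.7  89.9  22.6] F [-0.2  3.9  6.1] w 16.1
tool axes
 [[ 0.001 -0.758  0.652]
 [ 0.     0.652  0.758]
 [-1.    -0.     0.001]]
[ 0.9142015  -0.36792287 -0.15402542] [-28.  -14.2 117.    0.   77.1 -77.3]
```

View pics/g3.png

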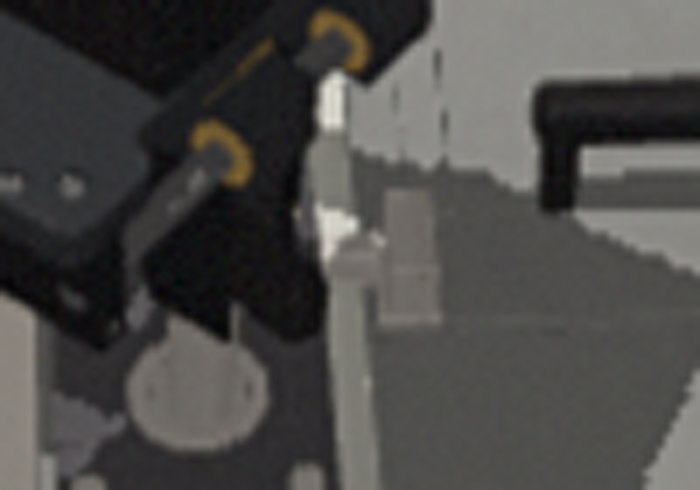

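play_rows(motion=[[[0,0,0,0,0],[0,0,0,0,0],[0,0,0,0,0],[0,0,0,0,0],[0,0,0,0,0],[0,0,0,0,0],[0,0,0,0,0],[0,0,0,0,0]]])

```text
time: 11.85
position: [446.7, -177.2, 268.9]
eef_rot: [147.4, 90.0, -163.2]
ft_force: [0.0, -0.6, 0.2]
gripper_width: 0.669
```

play_rows(motion=[[[-0.5,0,0,0,0],[-1.5,0,0,0,0],[-2.5,0,0,0,0],[-3,0,0,-7,0],[-3,0,0,-14,0],[-3,0,0,-21,0],[-3,0,0,-28,0],[-3,0,0,-35,0]]])

```text
time: 12.52
position: [446.8, -177.2, 345.4]
eef_rot: [-116.6, 89.9, -31.8]
ft_force: [0.8, -0.5, -0.7]
gripper_width: 0.999
```

Run:
```python
from h import *
o=st(); print(o["joint_positions"].round(1))
```

```text
t 12.52 pos [ 446.8 -177.2  345.4] rpy [-116.6   89.9  -31.8] F [ 0.8 -0.5 -0.7] w 95.0
tool axes
 [[ 0.001 -0.996  0.09 ]
 [-0.001  0.09   0.996]
 [-1.    -0.001 -0.001]]
[ -28.   -16.6  111.7   -0.    84.8 -112.8]
```

play_rows(motion=[[[0,-1,0.8,-5,0],[0,-2,1.6,-5,0],[0,-3,2.4,-5,0],[0,-4,3.2,-5,0],[0,-4.6,3.75,-5,0],[1,-4.6,3.75,-5,0],[2,-4.6,3.75,-5,0],[2,-4.6,3.75,-5,0]]])

```text
time: 13.18
position: [568.6, -93.9, 289.2]
eef_rot: [76.1, 89.5, 165.6]
ft_force: [-0.7, 0.9, -0.3]
gripper_width: 0.999
```

Run:
```python
from h import *
o=st(); p=o["position"]
s=cam("side");t=cam("top")
Rm=R.from_euler("xyz",o["eef_rot"],degrees=True).as_matrix()
print([np.round(proj(s,p+Rm@np.array([78,0,k])),1) for k in(-53,53)])
cv2.imwrite("pics/i.png",np.hstack([crop(t["img"],440,150,110,140,3.5),crop(s["img"],290,250,110,140,3.5)]))
```

```text
t 13.18 pos [568.6 -93.9 289.2] rpy [ 76.1  89.5 165.6] F [-0.7  0.9 -0.3] w 94.9
tool axes
 [[-0.008 -1.     0.008]
 [ 0.002  0.008  1.   ]
 [-1.     0.008  0.002]]
[array([381.2, 307.1]), array([373.3, 264.7])]
```

View pics/i.png

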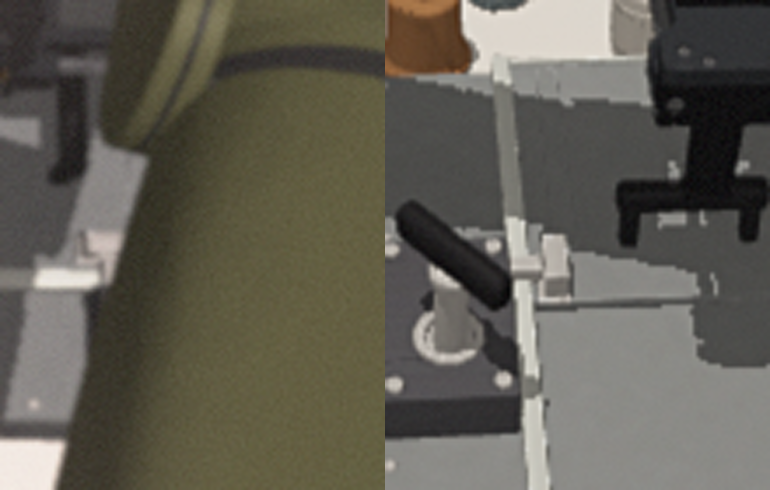

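play_rows(motion=[[[1,0,0,0,0],[2,0,0,0,0],[3.0,0,0,0,0],[3.0,0,0,0,0],[3.0,0,0,0,255],[3.0,0,0,0,255],[3.0,0,0,0,255],[3.0,0,0,0,255]]])

```text
time: 13.95
position: [571.3, -95.3, 221.8]
eef_rot: [-104.7, 89.8, -15.3]
ft_force: [-0.9, 0.1, -0.1]
gripper_width: 0.777
```

play_rows(motion=[[[0,0,0,0,255],[0,0,0,0,255],[0,0,0,0,255],[0,0,0,0,255],[0,0,0,0,255],[0,0,0,0,255],[0,0,0,0,255],[0,0,0,0,255]]])

```text
time: 14.62
position: [570.2, -94.9, 218.9]
eef_rot: [76.7, 90.0, 166.2]
ft_force: [0.2, -0.0, 0.1]
gripper_width: 0.214
```

play_rows(motion=[[[0,0,0,0,255],[0,0,0,0,255],[0,0,0,0,255],[0,0,0,0,255]]])

```text
time: 14.95
position: [570.2, -94.7, 218.9]
eef_rot: [21.4, 90.0, 110.9]
ft_force: [0.8, 1.9, 0.0]
gripper_width: 0.145
```

play_rows(motion=[[[0,0,-0.1,0,255],[0,0,-0.2,0,255],[0,0,-0.3,0,255],[0,0,-0.3,0,255]]])

```text
time: 15.28
position: [570.2, -103.0, 218.9]
eef_rot: [-170.7, 90.0, -81.2]
ft_force: [0.6, -0.1, -1.1]
gripper_width: 0.143
```

play_rows(motion=[[[0,0,-0.9,0,255],[0,0,-1.9,0,255],[0,0,-2.9,0,255],[0,0,-3.9,0,255],[0,0,-4.9,0,255],[0,0,-5.8,0,255],[0,0,-6.5,0,255],[0,0,-6.56,0,255]]])

```text
time: 15.95
position: [569.8, -265.1, 218.8]
eef_rot: [-16.5, 89.4, 72.8]
ft_force: [5.0, 14.7, 1.4]
gripper_width: 0.143
```

play_rows(motion=[[[0,0,0,0,255],[0,0,0,0,255],[0,0,0,0,255],[0,0,0,0,0],[0,0,0,0,0],[0,0,0,0,0],[0,0,0,0,0],[0,0,0,0,0]]])

```text
time: 16.62
position: [568.4, -266.7, 219.1]
eef_rot: [157.8, 90.0, -112.7]
ft_force: [-0.3, 0.8, 0.7]
gripper_width: 0.441
```

play_rows(motion=[[[0,0,0,0,0],[0,0,0,0,0],[0,0,0,0,0],[0,0,0,0,0],[-1,0,0,0,0],[-2,0,0,0,0],[-3,0,0,0,0],[-4,0,0,0,0]]])

```text
time: 17.28
position: [568.4, -266.3, 320.0]
eef_rot: [62.5, 90.0, 152.0]
ft_force: [-0.3, 1.0, 0.7]
gripper_width: 0.977
```

Run:
```python
from h import *
t=cam("top");s=cam("side")
cv2.imwrite("pics/j.png",crop(t["img"],220,130,270,150,2.9)); cv2.imwrite("pics/js.png",s["img"])
for k,(x,y) in enumerate(((-5,55),(-5,135),(75,55),(75,135))): print(k,np.round(proj(t,[538+x,-140+y,8]),0),np.round(proj(t,[538+x,-140+y,112]),0))
```

```text
0 [438. 217.] [449. 206.]
1 [402. 217.] [409. 205.]
2 [437. 183.] [448. 168.]
3 [402. 183.] [409. 167.]
```

View pics/j.png

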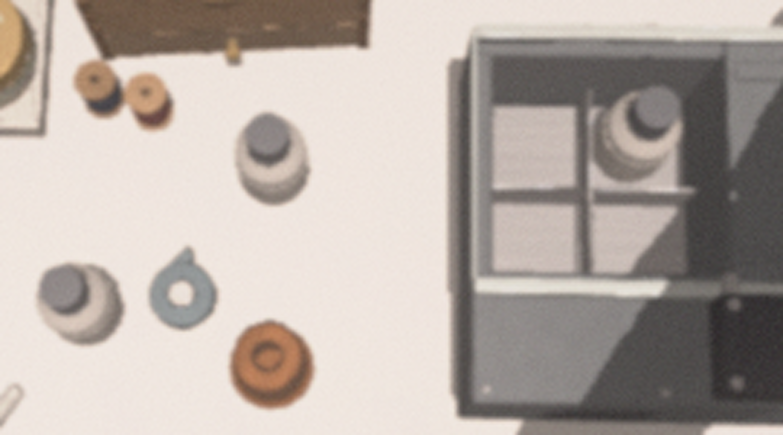

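play_rows(motion=[[[0,-0.1,1.5,0,0],[0,-0.2,3.1,0,0],[0,-0.3,4.7,0,0],[0,-0.4,6.3,0,0],[0,-0.5,7.9,0,0],[0,-0.6,9.5,0,0],[0,-0.7,10.5,0,0],[0,-0.8,11.0,0,0]]])

```text
time: 18.05
position: [590.7, 11.5, 318.0]
eef_rot: [58.0, 89.9, 147.7]
ft_force: [-0.3, 0.2, -0.2]
gripper_width: 1.002
```

Run:
```python
from h import *
t=cam("top");s=cam("side"); st()
T=cv2.imread("pics/top0.png")
print("box base front",plane(t,260,146,0).round(),plane(t,345,146,0).round(),"top edge if 100/130",plane(t,300,125,100).round(),plane(t,300,125,130).round())
for x,y in((300,165),(230,217)):
    g=T[y:y+26,x:x+26].astype(int).max(2); m=(g<135).astype(np.uint8)
    n,l,q,c=cv2.connectedComponentsWithStats(m); i=1+q[1:,4].argmax(); u,v=c[i]+[x,y]; print(q[i],u,v,plane(t,u,v,104).round(1))
```

```text
t 18.15 pos [591.2   9.9 318.2] rpy [  99.1   89.9 -171.3] F [ 0.7 -0.1 -0.5] w 94.9
tool axes
 [[-0.001 -1.     0.006]
 [-0.     0.006  1.   ]
 [-1.     0.001 -0.   ]]
box base front [701. 326.   0.] [703. 125.   0.] top edge if 100/130 [709. 223. 100.] [695. 220. 130.]
[ 6 12 14 10 73] 312.52054794520546 182.26027397260273 [580.7 192.4 104. ]
[ 9  6 12 15 72] 246.01388888888889 231.58333333333334 [474.2 325.2 104. ]
```

play_rows(motion=[[[0,0,1.5,0,0],[0,0,3.1,0,0],[0,0,4.7,0,0],[0,0,6.2,0,0],[0,0,7.2,0,0],[0,0,7.34,0,0],[0.5,0,7.34,0,0],[2.0,0,7.34,0,0]]])

```text
time: 18.82
position: [596.3, 190.9, 274.7]
eef_rot: [-81.8, 89.3, 7.7]
ft_force: [0.6, 1.1, 0.2]
gripper_width: 0.999
```

play_rows(motion=[[[0.5,0,0,0,0],[1,0,0,0,0],[1.2,0,0,0,0],[1.2,0,0,0,0]]])

```text
time: 19.15
position: [592.5, 190.6, 237.3]
eef_rot: [107.3, 89.8, -163.3]
ft_force: [-0.2, 1.1, -0.0]
gripper_width: 1.003
```

Run:
```python
from h import *
o=st(); p=o["position"]
s=cam("side");t=cam("top")
Rm=R.from_euler("xyz",o["eef_rot"],degrees=True).as_matrix()
print([np.round(proj(s,p+Rm@np.array([78,0,k])),1) for k in(-53,0,53)])
cv2.imwrite("pics/k.png",np.hstack([crop(t["img"],260,140,110,130,3.5),crop(s["img"],310,160,110,130,3.5)]))
```

```text
t 19.15 pos [592.5 190.6 237.3] rpy [ 107.3   89.8 -163.3] F [-0.2  1.1 -0. ] w 95.2
tool axes
 [[-0.003 -1.     0.011]
 [-0.001  0.011  1.   ]
 [-1.     0.003 -0.001]]
[array([371.2, 226.7]), array([368.3, 212. ]), array([365.6, 198.3])]
```

View pics/k.png

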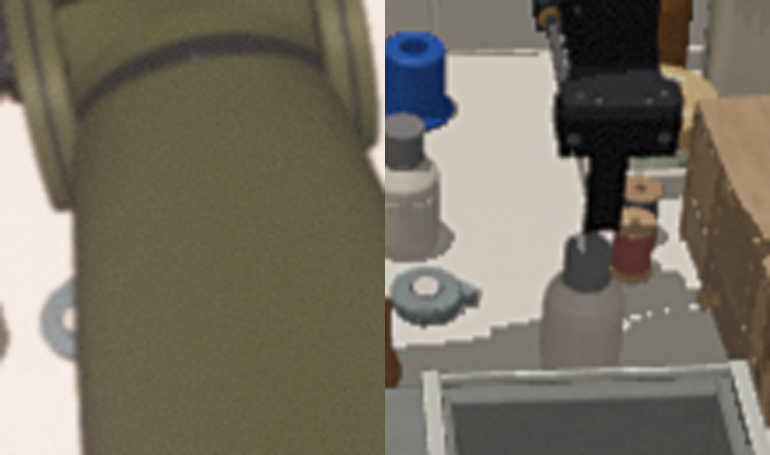

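play_rows(motion=[[[1,0,0.06,0,0],[2,0,0.06,0,0],[3,0,0.06,0,0],[3.5,0,0.06,0,0],[3.5,0,0.06,0,0],[3.5,0,0.06,0,255],[3.5,0,0.06,0,255],[3.5,0,0.06,0,255]]])

```text
time: 19.92
position: [594.3, 193.7, 154.1]
eef_rot: [-76.6, 89.8, 12.9]
ft_force: [0.2, 0.8, -0.3]
gripper_width: 0.843
```

play_rows(motion=[[[0,0,0,0,255],[0,0,0,0,255],[0,0,0,0,255],[0,0,0,0,255],[0,0,0,0,255],[0,0,0,0,255],[0,0,0,0,255],[0,0,0,0,255]]])

```text
time: 20.58
position: [593.2, 193.9, 152.1]
eef_rot: [-40.6, 89.9, 48.9]
ft_force: [-0.1, 1.7, 2.7]
gripper_width: 0.334
```

Run:
```python
from h import *
o=st(); print(o["joint_positions"].round(1))
```

```text
t 20.58 pos [593.2 193.9 152.1] rpy [-40.6  89.9  48.9] F [-0.1  1.7  2.7] w 31.8
tool axes
 [[ 0.001 -1.     0.009]
 [ 0.001  0.009  1.   ]
 [-1.    -0.001  0.001]]
[ 1.320e+01  1.090e+01  1.044e+02  1.000e-01  6.460e+01 -7.630e+01]
```

play_rows(motion=[[[0,0,0,0,255],[0,0,0,0,255],[-0.5,0,0,0,255],[-1.5,0,0,0,255],[-2.7,0,0,0,255],[-3.9,0,0,0,255],[-5.1,0,0,0,255],[-6.2,0,0,0,255]]])

```text
time: 21.25
position: [592.5, 192.8, 308.1]
eef_rot: [156.5, 89.9, -114.1]
ft_force: [0.9, -0.6, -1.8]
gripper_width: 0.329
```

Run:
```python
from h import *
o=st(); t=cam("top")
f=lambda x,y,z:print(plane(t,220+x/2.9,130+y/2.9,z).round(1))
f(585,190,53); f(493,275,8); f(688,275,8); f(478,40,118); f(478,285,118); f(470,412,118)
```

```text
t 21.25 pos [592.5 192.8 308.1] rpy [ 156.5   89.9 -114.1] F [ 0.9 -0.6 -1.8] w 31.3
tool axes
 [[-0.001 -1.     0.01 ]
 [-0.001  0.01   1.   ]
 [-1.     0.001 -0.001]]
[570.2 -41.6  53. ]
[513.8  21.6   8. ]
[ 516.4 -127.9    8. ]
[660.9  44.5 118. ]
[483.2  44.7 118. ]
[395.7  50.2 118. ]
```

play_rows(motion=[[[0,-0.1,-0.8,0,255],[0,-0.2,-2.0,0,255],[0,-0.3,-3.4,0,255],[0,-0.5,-4.8,0,255],[0,-0.6,-6.0,0,255],[0,-0.75,-7.2,0,255],[0,-0.84,-7.84,0,255],[0,-0.84,-7.84,0,255]]])

```text
time: 21.97
position: [611.7, -6.4, 305.7]
eef_rot: [139.2, 89.8, -131.6]
ft_force: [-0.9, 0.8, -2.0]
gripper_width: 0.328
```

play_rows(motion=[[[0.5,0,0,0,255],[1.4,0,0,0,255],[2.3,0,0,0,255],[3.2,0,0,0,255],[4.1,0,0,0,255],[4.9,0,0,0,255],[5.4,0,0,0,255],[5.6,0,0,0,255]]])

```text
time: 22.63
position: [610.0, -1.6, 162.6]
eef_rot: [85.0, 89.7, 174.6]
ft_force: [0.3, -0.6, -2.5]
gripper_width: 0.332
```

Run:
```python
from h import *
o=st()
```

```text
t 22.63 pos [610.   -1.6 162.6] rpy [ 85.   89.7 174.6] F [ 0.3 -0.6 -2.5] w 31.6
tool axes
 [[-0.006 -1.     0.008]
 [ 0.001  0.008  1.   ]
 [-1.     0.006  0.001]]
```

play_rows(motion=[[[0.05,0,0,0,255],[0.1,0,0,0,255],[0.1,0,0,0,255],[0.1,0,0,0,255]]])

```text
time: 22.97
position: [612.9, -2.8, 165.6]
eef_rot: [-94.8, 89.9, -5.4]
ft_force: [0.9, 0.2, -2.3]
gripper_width: 0.333
```

play_rows(motion=[[[0,0,0,0,120],[0,0,0,0,120],[0,0,0,0,120],[0,0,0,0,120],[0,0,0,0,120]]])

```text
time: 23.38
position: [612.3, -2.8, 164.4]
eef_rot: [-93.9, 90.0, -4.5]
ft_force: [-0.3, -0.4, -0.4]
gripper_width: 0.527
```

play_rows(motion=[[[-0.5,0,0,0,120],[-1.2,0,0,0,120],[-2.2,0,0,0,120],[-3.2,0,0,0,120],[-4.2,0,0,0,60],[-5.2,0,0,0,0],[-5.9,0,0,0,0],[-5.9,0,0,0,0]]])

```text
time: 24.05
position: [613.9, -2.9, 318.3]
eef_rot: [-94.7, 89.4, -5.2]
ft_force: [0.1, 0.4, 0.7]
gripper_width: 0.756
```

play_rows(motion=[[[0,0.5,1.2,0,0],[0,1.1,2.7,0,0],[0,1.7,4.2,0,0],[0,2.3,5.7,0,0],[0,2.9,7.2,0,0],[0,3.5,8.7,0,0],[0,4.1,10.2,0,0],[0,4.7,11.7,0,0]]])

```text
time: 24.72
position: [495.9, 292.2, 310.6]
eef_rot: [115.5, 89.9, -155.0]
ft_force: [0.3, 0.6, -0.5]
gripper_width: 0.999
```

play_rows(motion=[[[0,0.4,1.0,0,0],[0,0.7,1.75,0,0],[0,0.7,1.75,0,0],[1,0.7,1.75,0,0],[2,0.7,1.75,0,0],[2.8,0.7,1.75,0,0],[2.8,0.7,1.75,0,0]]])

```text
time: 25.3
position: [478.0, 332.6, 235.3]
eef_rot: [122.3, 89.4, -148.3]
ft_force: [-0.2, -0.7, -1.1]
gripper_width: 0.996
```

Run:
```python
from h import *
o=st(); p=o["position"]
s=cam("side");t=cam("top")
Rm=R.from_euler("xyz",o["eef_rot"],degrees=True).as_matrix()
print([np.round(proj(s,p+Rm@np.array([78,0,k])),1) for k in(-53,0,53)])
cv2.imwrite("pics/l.png",np.hstack([crop(t["img"],230,130,200,150,2),crop(s["img"],270,140,120,150,3)[:300]]) if 0 else np.vstack([np.hstack([crop(t["img"],230,130,260,150,1.5),np.zeros((225,0,3),np.uint8)]),crop(s["img"],270,140,130,120,3)]))
```

```text
t 25.3 pos [478.  332.6 235.3] rpy [ 122.3   89.4 -148.3] F [-0.2 -0.7 -1.1] w 94.6
tool axes
 [[-0.009 -1.     0.01 ]
 [-0.005  0.01   1.   ]
 [-1.     0.009 -0.006]]
[array([314.4, 191.3]), array([313.5, 179. ]), array([312.7, 167.4])]
```

View pics/l.png

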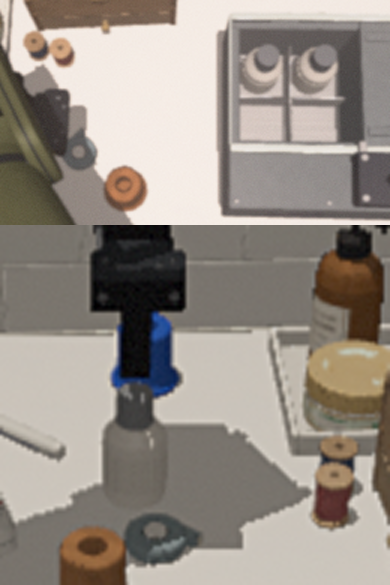

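play_rows(motion=[[[1,0,0.06,0,0],[2,0,0.06,0,0],[3,0,0.06,0,0],[3.4,0,0.06,0,0],[3.4,0,0.06,0,0],[3.4,0,0.06,0,255],[3.4,0,0.06,0,255],[3.4,0,0.06,0,255]]])

```text
time: 26.07
position: [481.5, 336.9, 159.1]
eef_rot: [-60.0, 89.8, 29.5]
ft_force: [-0.1, -1.0, -0.2]
gripper_width: 0.844
```

play_rows(motion=[[[0,0,0,0,255],[0,0,0,0,255],[0,0,0,0,255],[0,0,0,0,255],[0,0,0,0,255],[0,0,0,0,255],[0,0,0,0,255],[0,0,0,0,255]]])

```text
time: 26.73
position: [480.2, 336.3, 156.5]
eef_rot: [-1.6, 90.0, 87.8]
ft_force: [-0.2, -0.1, 0.3]
gripper_width: 0.336
```

Run:
```python
from h import *
o=st(); print(o["joint_positions"].round(1))
```

```text
t 26.73 pos [480.2 336.3 156.5] rpy [-1.6 90.  87.8] F [-0.2 -0.1  0.3] w 31.9
tool axes
 [[ 0.    -1.     0.009]
 [ 0.     0.009  1.   ]
 [-1.    -0.     0.   ]]
[ 29.8   6.2 109.3   0.   64.5 -59.7]
```

play_rows(motion=[[[0,0,0,0,255],[0,0,0,0,255],[-0.5,0,0,0,255],[-1.5,0,0,0,255],[-2.7,0,0,0,255],[-3.9,0,0,0,255],[-5.1,0,0,0,255],[-6.2,0,0,0,255]]])

```text
time: 27.4
position: [479.9, 335.9, 313.6]
eef_rot: [-167.4, 90.0, -77.9]
ft_force: [0.4, -0.1, -3.0]
gripper_width: 0.33
```

play_rows(motion=[[[0,-0.1,-0.8,0,255],[0,-0.3,-2.0,0,255],[0,-0.5,-3.2,0,255],[0,-0.7,-4.5,0,255],[0,-0.9,-5.8,0,255],[0,-1.1,-7.1,0,255],[0,-1.3,-8.4,0,255],[0,-1.5,-9.7,0,255]]])

```text
time: 28.07
position: [514.9, 91.7, 311.7]
eef_rot: [123.8, 90.0, -146.7]
ft_force: [0.6, 0.2, -2.1]
gripper_width: 0.331
```

play_rows(motion=[[[0,-0.2,-1.2,0,255],[0,-0.4,-2.2,0,255],[0,-0.6,-3.2,0,255],[0,-0.7,-3.7,0,255],[0,-0.7,-3.87,0,255],[0,-0.7,-3.87,0,255]]])

```text
time: 28.57
position: [531.8, -4.1, 311.5]
eef_rot: [65.7, 90.0, 155.1]
ft_force: [-0.8, 0.7, -2.1]
gripper_width: 0.329
```

Run:
```python
from h import *
o=st()
```

```text
t 28.57 pos [531.8  -4.1 311.5] rpy [ 65.7  90.  155.1] F [-0.8  0.7 -2.1] w 31.2
tool axes
 [[-0.001 -1.     0.011]
 [ 0.     0.011  1.   ]
 [-1.     0.001  0.   ]]
```

play_rows(motion=[[[0.5,0,0,0,255],[1.4,0,0,0,255],[2.3,0,0,0,255],[3.2,0,0,0,255],[4.1,0,0,0,255],[4.9,0,0,0,255],[5.5,0,0,0,255],[5.8,0,0,0,255]]])

```text
time: 29.23
position: [530.3, -1.3, 163.8]
eef_rot: [60.7, 89.7, 150.2]
ft_force: [-7.9, 6.4, 29.6]
gripper_width: 0.331
```

play_rows(motion=[[[0.05,0,0,0,255],[0.05,0,0,0,255],[0.05,0,0,0,255],[0.05,0,0,0,120],[0.05,0,0,0,120],[0.05,0,0,0,120],[0.05,0,0,0,120],[0.05,0,0,0,120]]])

```text
time: 29.9
position: [532.4, -3.7, 165.8]
eef_rot: [-97.1, 89.9, -7.6]
ft_force: [-0.7, -0.7, 0.3]
gripper_width: 0.526
```

play_rows(motion=[[[-0.5,0,0,0,120],[-1.2,0,0,0,120],[-2.2,0,0,0,120],[-3.2,0,0,0,120],[-4.2,0,0,0,60],[-5.2,0,0,0,0],[-5.9,0,0,0,0],[-5.9,0,0,0,0]]])

```text
time: 30.57
position: [533.8, -3.8, 319.2]
eef_rot: [-95.8, 89.4, -6.3]
ft_force: [0.3, 0.2, 0.8]
gripper_width: 0.752
```

play_rows(motion=[[[0,-0.2,-1.2,0,0],[0,-0.4,-2.7,0,0],[0,-0.6,-4.2,0,0],[0,-0.8,-5.7,0,0],[0,-1.0,-7.2,0,0],[0,-1.2,-8.7,0,0],[0,-1.4,-9.7,0,0],[0,-1.6,-10.5,0,0]]])

```text
time: 31.23
position: [569.0, -268.8, 311.5]
eef_rot: [69.9, 89.9, 159.2]
ft_force: [0.4, 0.7, 1.3]
gripper_width: 0.999
```

Run:
```python
from h import *
o=st()
s=cam("side");t=cam("top")
cv2.imwrite("pics/m.png",np.vstack([crop(t["img"],180,130,320,150,2),crop(s["img"],280,220,200,100,3.2)]))
```

```text
t 31.23 pos [ 569.  -268.8  311.5] rpy [ 69.9  89.9 159.2] F [0.4 0.7 1.3] w 94.9
tool axes
 [[-0.002 -1.     0.011]
 [ 0.001  0.011  1.   ]
 [-1.     0.002  0.001]]
```

View pics/m.png

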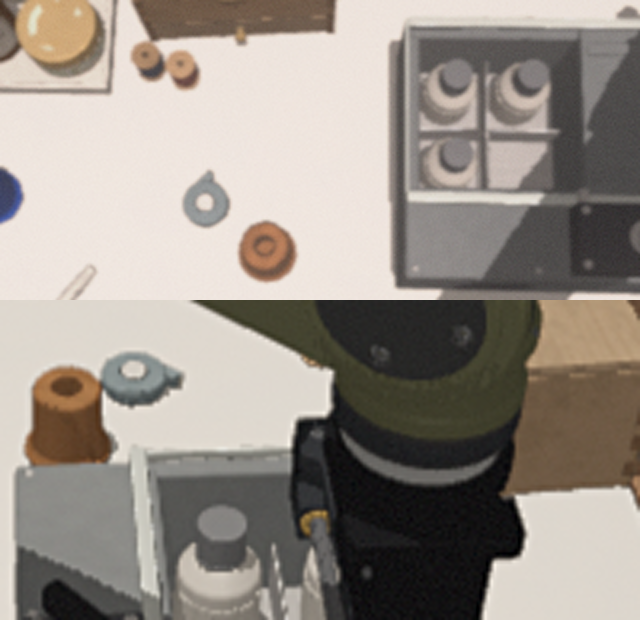

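play_rows(motion=[[[1,0,0.06,0,0],[2,0,0.06,0,0],[3,0,0.06,0,0],[3.7,0,0.06,0,0],[3.7,0,0.06,0,0],[3.7,0,0.06,0,255],[3.7,0,0.06,0,255],[3.7,0,0.06,0,255]]])

```text
time: 32.0
position: [570.5, -265.0, 222.5]
eef_rot: [-118.4, 89.8, -28.9]
ft_force: [-0.5, 0.3, 0.8]
gripper_width: 0.846
```

play_rows(motion=[[[0,0,0,0,255],[0,0,0,0,255],[0,0,0,0,255],[0,0,0,0,255],[0,0,0,0,255],[0,0,0,0,255],[0,0,0,0,255],[0,0,0,0,255]]])

```text
time: 32.67
position: [569.6, -264.9, 220.2]
eef_rot: [57.5, 90.0, 147.0]
ft_force: [0.0, -0.9, 0.7]
gripper_width: 0.284
```

play_rows(motion=[[[0,0,0,0,255],[0,0,0,0,255],[0,0,0.1,0,255],[0,0,0.3,0,255],[0,0,0.6,0,255],[0,0,0.6,0,255]]])

```text
time: 33.17
position: [569.7, -248.4, 220.2]
eef_rot: [25.0, 89.9, 114.5]
ft_force: [-0.6, 0.6, 0.2]
gripper_width: 0.143
```

play_rows(motion=[[[0,0,0.9,0,255],[0,0,1.9,0,255],[0,0,2.9,0,255],[0,0,3.9,0,255],[0,0,4.9,0,255],[0,0,5.6,0,255],[0,0,6.0,0,255],[0,0,6.2,0,255]]])

```text
time: 33.83
position: [570.0, -93.4, 220.1]
eef_rot: [91.0, 89.8, -179.5]
ft_force: [-6.4, -1.4, 2.6]
gripper_width: 0.147
```

play_rows(motion=[[[0,0,0.03,0,255],[0,0,0.06,0,255],[0,0,0.06,0,255]]])

```text
time: 34.08
position: [570.0, -93.3, 220.1]
eef_rot: [98.0, 89.8, -172.5]
ft_force: [-6.3, -1.2, 3.1]
gripper_width: 0.149
```

play_rows(motion=[[[0,0,0.05,0,255],[0,0,0.1,0,255],[0,0,0.1,0,255],[0,0,0.1,0,255]]])

```text
time: 34.42
position: [570.0, -93.0, 220.2]
eef_rot: [143.5, 89.6, -127.0]
ft_force: [-6.8, -9.5, 2.0]
gripper_width: 0.146
```

Run:
```python
from h import *
o=st();print(o["torque"])
```

```text
t 34.42 pos [570.  -93.  220.2] rpy [ 143.5   89.6 -127. ] F [-6.8 -9.5  2. ] w 13.9
tool axes
 [[-0.004 -1.     0.009]
 [-0.005  0.009  1.   ]
 [-1.     0.004 -0.005]]
[-1.21464379  0.80900008  0.20780218]
```

play_rows(motion=[[[0,0,-0.1,0,0],[0,0,-0.1,0,0],[0,0,-0.1,0,0],[0,0,-0.1,0,0],[0,0,-0.1,0,0],[0,0,-0.1,0,0],[0,0,-0.1,0,0],[0,0,-0.1,0,0]]])

```text
time: 35.08
position: [571.3, -93.2, 220.3]
eef_rot: [-47.6, 90.0, 41.9]
ft_force: [0.3, 0.4, 0.4]
gripper_width: 0.645
```

play_rows(motion=[[[-1,0,0,0,0],[-2.4,0,0,0,0],[-3.8,0,0,0,0],[-5,0,0,0,0],[-5,1,-0.7,7,0],[-5,2,-1.4,14,0],[-5,3,-2.1,21,0],[-5,4,-2.8,28,0]]])

```text
time: 35.75
position: [469.6, -162.8, 345.5]
eef_rot: [-91.3, 90.0, -30.2]
ft_force: [0.1, -1.3, -0.8]
gripper_width: 1.0
```

play_rows(motion=[[[0,0,0,6,0],[0,0,0,12,0],[0,0,0,13,0],[0,0,0,13,0]]])

```text
time: 36.08
position: [470.5, -162.5, 345.4]
eef_rot: [-66.9, 90.0, -18.4]
ft_force: [1.3, 0.0, 0.3]
gripper_width: 1.0
```

Run:
```python
from h import *
o=st(); p=o["position"]; Rm=R.from_euler("xyz",o["eef_rot"],degrees=True).as_matrix()
print("to go",(Rm.T@(np.array([446.9,-177,269.7])-p)/25).round(3))
s=cam("side"); im=s["img"]; x,y,w,h=286,290,60,70
m=(im.max(2)[y:y+h,x:x+w]<45).astype(np.uint8); n,l,q,c=cv2.connectedComponentsWithStats(m)
for i in range(1,n):
    if q[i,4]>60:
        r=cv2.minAreaRect((np.argwhere(l==i)[:,::-1]+[x,y]).astype(np.float32)); B=cv2.boxPoints(r)
        e=[(B[k]+B[(k+1)%4])/2 for k in range(4)]; e=max((e[0],e[2]),(e[1],e[3]),key=lambda a:np.linalg.norm(a[0]-a[1]))
        P=[plane(s,*k,215) for k in e]; v=P[0]-P[1]; print(q[i],np.round(P,1),np.degrees(np.arctan2(v[1],v[0])))
cv2.imwrite("pics/n.png",crop(im,270,270,100,100,6))
```

```text
t 36.08 pos [ 470.5 -162.5  345.4] rpy [-66.9  90.  -18.4] F [1.3 0.  0.3] w 95.0
tool axes
 [[ 0.    -0.75   0.662]
 [-0.     0.662  0.75 ]
 [-1.    -0.     0.   ]]
to go [ 3.026  0.325 -1.061]
[  7   0  33  49 737] [[ 429.3 -102.1  215. ]
 [ 453.  -217.6  215. ]] 101.60388447263591
```

Run:
```python
from h import *
s=cam("side"); im=cv2.imread("pics/js.png"); x,y,w,h=286,296,50,45
m=(im.max(2)[y:y+h,x:x+w]<36).astype(np.uint8); n,l,q,c=cv2.connectedComponentsWithStats(m)
for i in range(1,n):
    if q[i,4]>40:
        r=cv2.minAreaRect((np.argwhere(l==i)[:,::-1]+[x,y]).astype(np.float32)); B=cv2.boxPoints(r)
        e=[(B[k]+B[(k+1)%4])/2 for k in range(4)]; e=max((e[0],e[2]),(e[1],e[3]),key=lambda a:np.linalg.norm(a[0]-a[1]))
        P=[plane(s,*k,215) for k in e]; v=P[0]-P[1]; print(q[i],r,np.round(P,1),np.linalg.norm(v),np.degrees(np.arctan2(v[1],v[0])))
```

```text
[  7  12  33  31 417] ((309.58538818359375, 322.768310546875), (40.29283142089844, 11.400684356689453), 38.65980911254883) [[ 420.7 -150.   215. ]
 [ 469.2 -206.6  215. ]] 74.54716764037691 130.58671981909575
```

play_rows(motion=[[[0,0.45,-1.106,7,0],[0,0.45,-1.106,7,0],[1,0.45,-1.106,7,0],[2,0.45,-1.106,7,0],[3.0,0.45,-1.106,7,0],[3.0,0.45,-1.106,7,0],[3.0,0.45,-1.106,7,255],[3.0,0.45,-1.106,7,255]]])

```text
time: 36.85
position: [444.6, -175.8, 271.7]
eef_rot: [-68.4, 89.9, -26.9]
ft_force: [-0.1, -0.3, 0.3]
gripper_width: 0.914
```

play_rows(motion=[[[0,0,0,0,255],[0,0,0,0,255],[0,0,0,0,255],[0,0,0,0,255],[0,0,0,0,255],[0,0,0,0,255],[0,0,0,0,255],[0,0,0,0,255]]])

```text
time: 37.52
position: [443.8, -175.7, 270.2]
eef_rot: [117.0, 90.0, 158.4]
ft_force: [0.1, -0.5, -0.4]
gripper_width: 0.355
```

play_rows(motion=[[[0,0,0,0,255],[0,0,0,0,255],[0,0,0,0,255],[0,0,0,0,255],[0,0,0,0,255],[0,0,0,0,255]]])

```text
time: 38.02
position: [444.1, -175.4, 270.3]
eef_rot: [1.8, 89.9, 43.2]
ft_force: [1.2, 2.1, -0.5]
gripper_width: 0.169
```

Run:
```python
from h import *
o=st();print(o["torque"],o["joint_positions"].round(1))
```

```text
t 38.02 pos [ 444.1 -175.4  270.3] rpy [ 1.8 89.9 43.2] F [ 1.2  2.1 -0.5] w 16.1
tool axes
 [[ 0.001 -0.662  0.749]
 [ 0.001  0.749  0.662]
 [-1.     0.     0.001]]
[ 0.416523   -0.56526588 -0.02313213] [-2.800e+01 -1.470e+01  1.173e+02  1.000e-01  7.730e+01 -6.950e+01]
```

play_rows(motion=[[[0,0,0,6,255],[0,0,0,12,255],[0,0,0,18,255],[0,0,0,24,255],[0,0,0,30,255],[0,0,0,36,255],[0,0,0,42,255],[0,0,0,48,255]]])

```text
time: 38.68
position: [443.1, -176.1, 270.2]
eef_rot: [-150.5, 89.8, -157.3]
ft_force: [-2.8, -0.4, 1.1]
gripper_width: 0.163
```

play_rows(motion=[[[0,0,0,6,255],[0,0,0,12,255],[0,0,0,18,255],[0,0,0,24,255],[0,0,0,30,255],[0,0,0,30,255],[0,0,0,30,255]]])

```text
time: 39.27
position: [443.1, -175.6, 270.2]
eef_rot: [-156.4, 89.8, 167.2]
ft_force: [-4.6, 2.2, 3.7]
gripper_width: 0.166
```

Run:
```python
from h import *
o=st();print(o["torque"],o["joint_positions"].round(1))
```

```text
t 39.27 pos [ 443.1 -175.6  270.2] rpy [-156.4   89.8  167.2] F [-4.6  2.2  3.7] w 15.8
tool axes
 [[-0.003  0.593  0.805]
 [ 0.001  0.805 -0.593]
 [-1.    -0.001 -0.003]]
[ 0.43408195  0.89579    -0.06378021] [-28.1 -14.7 117.4  -0.   77.5   8.3]
```

play_rows(motion=[[[0,0,0,6,255],[0,0,0,12,255],[0,0,0,18,255],[0,0,0,18,255]]])

```text
time: 39.6
position: [443.6, -175.5, 270.3]
eef_rot: [-157.9, 89.9, 147.6]
ft_force: [-2.5, 2.9, 2.9]
gripper_width: 0.164
```

Run:
```python
from h import *
o=st();print(o["torque"],o["joint_positions"].round(1))
```

```text
t 39.6 pos [ 443.6 -175.5  270.3] rpy [-157.9   89.9  147.6] F [-2.5  2.9  2.9] w 15.6
tool axes
 [[-0.001  0.814  0.581]
 [ 0.001  0.581 -0.814]
 [-1.    -0.    -0.001]]
[ 0.45438627  0.59886153 -0.00817099] [-28.  -14.7 117.4   0.   77.4  26.5]
```

play_rows(motion=[[[0,0,0,6,255],[0,0,0,10,255],[0,0,0,10,255]]])

```text
time: 39.85
position: [443.7, -175.5, 270.3]
eef_rot: [-172.2, 90.0, 123.5]
ft_force: [-2.0, 2.6, 2.1]
gripper_width: 0.167
```

Run:
```python
from h import *
o=st();print(o["torque"],o["joint_positions"].round(1))
s=cam("side");cv2.imwrite("pics/p.png",crop(s["img"],300,290,70,60,5.5))
```

```text
t 39.85 pos [ 443.7 -175.5  270.3] rpy [-172.2   90.   123.5] F [-2.   2.6  2.1] w 15.9
tool axes
 [[-0.     0.901  0.433]
 [ 0.001  0.433 -0.901]
 [-1.    -0.    -0.001]]
[0.6402442 0.5569401 0.03468  ] [-28.  -14.7 117.4   0.   77.4  36.3]
```

play_rows(motion=[[[0,0,0,6,255],[0,0,0,10,255],[0,0,0,10,255],[0,0,0,10,255]]])

```text
time: 40.23
position: [443.7, -175.4, 270.3]
eef_rot: [-174.0, 89.9, 111.8]
ft_force: [-3.0, 4.0, 3.8]
gripper_width: 0.168
```

Run:
```python
from h import *
o=st();print(o["torque"])
s=cam("side");cv2.imwrite("pics/p2.png",s["img"])
```

```text
t 40.23 pos [ 443.7 -175.4  270.3] rpy [-174.    89.9  111.8] F [-3.   4.   3.8] w 15.9
tool axes
 [[-0.     0.963  0.271]
 [ 0.001  0.271 -0.963]
 [-1.    -0.    -0.001]]
[0.96103188 0.68810517 0.00442939]
```

play_rows(motion=[[[0,0,0,5,255],[0,0,0,8,255],[0,0,0,8,255],[0,0,0,8,255]]])

```text
time: 40.62
position: [443.7, -175.4, 270.3]
eef_rot: [-161.9, 89.9, 115.8]
ft_force: [-2.8, 4.4, 3.8]
gripper_width: 0.162
```

Run:
```python
from h import *
o=st();print(o["torque"])
s=cam("side");cv2.imwrite("pics/p3.png",s["img"])
a,b,c,d=(cv2.imread(f"pics/{f}.png") for f in("side0","js","p2","p3"))
k=lambda i:crop(i,315,300,40,45,6.5)
cv2.imwrite("pics/q.png",np.vstack([np.hstack([k(a),k(b)]),np.hstack([k(c),k(d)])]))
for i in(a,b,c,d): print([i[326+dy,322:346].max(1).tolist() for dy in(0,)])
```

```text
t 40.62 pos [ 443.7 -175.4  270.3] rpy [-161.9   89.9  115.8] F [-2.8  4.4  3.8] w 15.4
tool axes
 [[-0.     0.991  0.133]
 [ 0.001  0.133 -0.991]
 [-1.    -0.    -0.001]]
[0.99682887 0.6767003  0.08860539]
[[74, 75, 71, 86, 185, 186, 181, 181, 179, 182, 179, 178, 172, 139, 167, 170, 167, 164, 163, 164, 107, 70, 120, 125]]
[[24, 36, 46, 70, 121, 123, 124, 123, 125, 127, 127, 129, 90, 103, 107, 112, 140, 141, 151, 153, 153, 152, 137, 134]]
[[23, 19, 17, 19, 18, 16, 21, 17, 17, 17, 15, 17, 12, 14, 19, 15, 16, 18, 16, 23, 43, 45, 51, 30]]
[[18, 18, 19, 17, 16, 15, 20, 17, 22, 17, 13, 14, 18, 21, 21, 24, 27, 19, 13, 15, 44, 69, 79, 78]]
```

View pics/q.png

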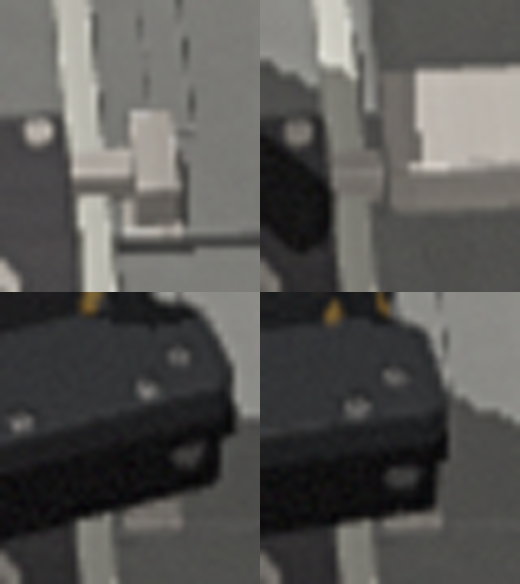

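play_rows(motion=[[[0,0,0,0,0],[0,0,0,0,0],[0,0,0,0,0],[0,0,0,0,0],[0,0,0,0,0],[0,0,0,0,0],[0,0,0,0,0],[0,0,0,0,0]]])

```text
time: 41.33
position: [443.8, -175.8, 270.2]
eef_rot: [3.4, 90.0, -79.1]
ft_force: [-0.2, 0.5, 0.3]
gripper_width: 0.668
```

play_rows(motion=[[[-1,0,0,0,0],[-2.4,0,0,0,0],[-3.4,0,0,0,0],[-3.4,-1,1.4,0,0],[-3.4,-2,2.8,0,0],[-3.4,-3,4.0,0,0],[-3.4,-4,5,0,0],[-3.4,-4,6,0,0]]])

```text
time: 42.0
position: [361.3, -339.2, 355.7]
eef_rot: [-32.6, 89.9, -115.3]
ft_force: [1.4, -0.3, 0.6]
gripper_width: 1.0
```

```bash
cat > chk.py <<'E'
from h import *
o=st(); s=cam("side"); im=s["img"]; cv2.imwrite("pics/r%d.png"%int(o["time"]),im)
a=cv2.imread("pics/side0.png"); j=cv2.imread("pics/js.png")
for n,i in(("orig",a),("drawn",j),("now",im)):
    for r in(325,327): print(n,r,i[r,324:348].max(1).tolist())
x,y,w,h=280,290,54,52
m=(im.max(2)[y:y+h,x:x+w]<36).astype(np.uint8); n,l,q,c=cv2.connectedComponentsWithStats(m)
for i in range(1,n):
    if q[i,4]>40:
        r=cv2.minAreaRect((np.argwhere(l==i)[:,::-1]+[x,y]).astype(np.float32)); B=cv2.boxPoints(r)
        e=[(B[k]+B[(k+1)%4])/2 for k in range(4)]; e=max((e[0],e[2]),(e[1],e[3]),key=lambda a:np.linalg.norm(a[0]-a[1]))
        P=[plane(s,*k,215) for k in e]; v=P[0]-P[1]; print(q[i],r,np.round(P,1),np.linalg.norm(v),np.degrees(np.arctan2(v[1],v[0])))
E
python3 chk.py
```

```text
t 42.0 pos [ 361.3 -339.2  355.7] rpy [ -32.6   89.9 -115.3] F [ 1.4 -0.3  0.6] w 95.0
tool axes
 [[-0.001  0.992  0.127]
 [-0.001  0.127 -0.992]
 [-1.    -0.001  0.001]]
orig 325 [69, 81, 174, 175, 173, 172, 173, 174, 173, 174, 174, 145, 166, 169, 167, 165, 164, 163, 91, 82, 119, 124, 122, 122]
orig 327 [73, 71, 134, 136, 133, 133, 132, 133, 131, 131, 125, 110, 170, 173, 170, 168, 165, 165, 118, 71, 119, 124, 123, 123]
drawn 325 [46, 69, 112, 114, 113, 112, 111, 113, 114, 113, 91, 106, 115, 125, 175, 178, 205, 206, 207, 204, 184, 178, 178, 170]
drawn 327 [32, 57, 115, 117, 119, 117, 118, 117, 117, 121, 87, 108, 112, 111, 114, 114, 115, 114, 113, 114, 113, 112, 113, 113]
now 325 [64, 92, 189, 191, 196, 194, 194, 193, 192, 194, 191, 164, 185, 188, 186, 183, 183, 183, 106, 96, 138, 140, 139, 138]
now 327 [87, 85, 152, 154, 151, 150, 149, 151, 149, 148, 142, 129, 190, 193, 189, 186, 185, 184, 137, 84, 137, 141, 140, 141]
[  8  25  40  17 256] ((307.6174621582031, 323.2242126464844), (10.351268768310547, 40.57803726196289), 80.78897094726562) [[ 475.2 -174.5  215. ]
 [ 410.  -185.   215. ]] 66.06494741930445 9.198794489018065
```

Run:
```python
from h import *
st(); t=cam("top"); im=t["img"]; u,v=map(int,proj(t,[443.7,-175.4,220])); print(u,v)
x,y=u-24,v-24; g=im.max(2)[y:y+48,x:x+48]
for th in(35,45,55):
    n,l,q,c=cv2.connectedComponentsWithStats((g<th).astype(np.uint8))
    for i in range(1,n):
        if q[i,4]>60:
            r=cv2.minAreaRect((np.argwhere(l==i)[:,::-1]+[x,y]).astype(np.float32)); B=cv2.boxPoints(r)
            e=[(B[k]+B[(k+1)%4])/2 for k in range(4)]; e=max((e[0],e[2]),(e[1],e[3]),key=lambda a:np.linalg.norm(a[0]-a[1]))
            P=[plane(t,*k,220) for k in e]; w=P[0]-P[1]; print(th,q[i],np.round(r[1],1),np.round(P,1),np.linalg.norm(w),np.degrees(np.arctan2(w[1],w[0])))
```

```text
t 42.05 pos [ 362.7 -342.2  355.3] rpy [ -4.4  89.8 -87.2] F [-2.  -0.6  1.9] w 94.9
tool axes
 [[ 0.     0.992  0.125]
 [-0.004  0.125 -0.992]
 [-1.    -0.     0.004]]
518 241
45 [ 16   9  12  36 108] [36.7  3.9] [[ 470.  -161.2  220. ]
 [ 408.2 -174.3  220. ]] 63.13395059792237 12.026833592326806
55 [ 15   8  17  40 297] [39.2 11. ] [[ 472.7 -166.6  220. ]
 [ 405.7 -177.   220. ]] 67.74471395025336 8.799934287687908
```

play_rows(motion=[[[0,0.8,-1.2,0,0],[0,1.6,-2.4,0,0],[0,2.4,-3.6,0,0],[0,3.2,-4.8,0,0],[0,4,-6,0,0],[0,4,-6,0,0],[1,4,-6,0,0],[2,4,-6,0,0]]])

```text
time: 42.77
position: [444.9, -174.8, 306.8]
eef_rot: [53.4, 89.7, -28.9]
ft_force: [-0.4, -0.1, -0.1]
gripper_width: 1.001
```

play_rows(motion=[[[1,0,0,0,0],[1.4,0,0,0,0],[1.4,0,0,0,0],[1.4,0,0,0,255],[1.4,0,0,0,255],[1.4,0,0,0,255],[1.4,0,0,0,255],[1.4,0,0,0,255]]])

```text
time: 43.43
position: [444.2, -176.0, 271.5]
eef_rot: [55.9, 89.9, -26.7]
ft_force: [0.5, 0.7, -0.3]
gripper_width: 0.705
```

play_rows(motion=[[[0,0,0,0,255],[0,0,0,0,255],[0,0,0,0,255],[0,0,0,0,255],[0,0,0,0,255],[0,0,0,0,255],[0,0,0,0,255],[0,0,0,0,255]]])

```text
time: 44.1
position: [443.8, -175.4, 270.2]
eef_rot: [-176.4, 89.9, 101.0]
ft_force: [0.2, 1.9, 0.1]
gripper_width: 0.167
```

Run:
```python
from h import *
o=st();print(o["torque"])
```

```text
t 44.1 pos [ 443.8 -175.4  270.2] rpy [-176.4   89.9  101. ] F [0.2 1.9 0.1] w 15.8
tool axes
 [[-0.     0.992  0.13 ]
 [ 0.001  0.13  -0.992]
 [-1.    -0.    -0.001]]
[0.40917123 0.01122373 0.04667682]
```

play_rows(motion=[[[0,0,0,6,255],[0,0,0,12,255],[0,0,0,14,255],[0,0,0,14,255]]])

```text
time: 44.43
position: [443.6, -175.3, 270.2]
eef_rot: [-134.0, 89.9, 129.5]
ft_force: [-1.7, 2.0, 1.7]
gripper_width: 0.169
```

Run:
```python
from h import *
o=st();print(o["torque"])
```

```text
t 44.43 pos [ 443.6 -175.3  270.2] rpy [-134.    89.9  129.5] F [-1.7  2.   1.7] w 16.1
tool axes
 [[-0.001  0.994 -0.114]
 [ 0.001 -0.114 -0.994]
 [-1.    -0.001 -0.001]]
[0.4974032  0.32648166 0.17966528]
```

play_rows(motion=[[[0,0,0,6,255],[0,0,0,12,255],[0,0,0,14,255],[0,0,0,14,255]]])

```text
time: 44.77
position: [443.7, -175.4, 270.2]
eef_rot: [-104.4, 89.9, 145.2]
ft_force: [-0.3, 2.2, 2.1]
gripper_width: 0.167
```

Run:
```python
from h import *
o=st();print(o["torque"])
```

```text
t 44.77 pos [ 443.7 -175.4  270.2] rpy [-104.4   89.9  145.2] F [-0.3  2.2  2.1] w 15.8
tool axes
 [[-0.001  0.937 -0.349]
 [ 0.001 -0.349 -0.937]
 [-1.    -0.001 -0.   ]]
[0.49536076 0.35632031 0.48747222]
```

play_rows(motion=[[[0,0,0,6,255],[0,0,0,12,255],[0,0,0,14,255],[0,0,0,14,255]]])

```text
time: 45.1
position: [443.5, -175.6, 270.1]
eef_rot: [-72.4, 89.9, 163.2]
ft_force: [-2.3, 1.9, 0.3]
gripper_width: 0.171
```

Run:
```python
from h import *
o=st();print(o["torque"])
```

```text
t 45.1 pos [ 443.5 -175.6  270.1] rpy [-72.4  89.9 163.2] F [-2.3  1.9  0.3] w 16.2
tool axes
 [[-0.001  0.824 -0.566]
 [ 0.    -0.566 -0.824]
 [-1.    -0.001  0.   ]]
[0.31381906 0.51493341 0.11439634]
```

play_rows(motion=[[[0,0,0,0,0],[0,0,0,0,0],[0,0,0,0,0],[0,0,0,0,0],[0,0,0,0,0],[0,0,0,0,0],[0,0,0,0,0],[0,0,0,0,0]]])

```text
time: 45.77
position: [443.9, -175.7, 270.3]
eef_rot: [96.8, 90.0, -27.8]
ft_force: [0.0, 0.9, 0.3]
gripper_width: 0.674
```

play_rows(motion=[[[-1,0,0,0,0],[-2.4,0,0,0,0],[-3.4,0,0,0,0],[-3.4,0,1.4,0,0],[-3.4,0,2.8,0,0],[-3.4,0,4.0,0,0],[-3.4,0,5,0,0],[-3.4,0,6,0,0]]])

```text
time: 46.43
position: [357.8, -300.3, 355.4]
eef_rot: [77.6, 90.0, -46.9]
ft_force: [-0.1, -0.4, 0.2]
gripper_width: 0.998
```

```bash
python3 chk.py
python3 - <<'E'
from h import *
t=cam("top"); im=t["img"]; u,v=map(int,proj(t,[443.7,-175.4,220]))
x,y=u-24,v-24; g=im.max(2)[y:y+48,x:x+48]
for th in(45,50,55):
    n,l,q,c=cv2.connectedComponentsWithStats((g<th).astype(np.uint8))
    for i in range(1,n):
        if q[i,4]>60:
            r=cv2.minAreaRect((np.argwhere(l==i)[:,::-1]+[x,y]).astype(np.float32)); B=cv2.boxPoints(r)
            e=[(B[k]+B[(k+1)%4])/2 for k in range(4)]; e=max((e[0],e[2]),(e[1],e[3]),key=lambda a:np.linalg.norm(a[0]-a[1]))
            P=[plane(t,*k,220) for k in e]; w=P[0]-P[1]; print(th,q[i],np.round(r[1],1),np.round(P,1),np.linalg.norm(w),np.degrees(np.arctan2(w[1],w[0])))
E
```

```text
t 46.43 pos [ 357.8 -300.3  355.4] rpy [ 77.6  90.  -46.9] F [-0.1 -0.4  0.2] w 94.8
tool axes
 [[ 0.     0.824 -0.567]
 [-0.    -0.567 -0.824]
 [-1.     0.001  0.   ]]
orig 325 [69, 81, 174, 175, 173, 172, 173, 174, 173, 174, 174, 145, 166, 169, 167, 165, 164, 163, 91, 82, 119, 124, 122, 122]
orig 327 [73, 71, 134, 136, 133, 133, 132, 133, 131, 131, 125, 110, 170, 173, 170, 168, 165, 165, 118, 71, 119, 124, 123, 123]
drawn 325 [46, 69, 112, 114, 113, 112, 111, 113, 114, 113, 91, 106, 115, 125, 175, 178, 205, 206, 207, 204, 184, 178, 178, 170]
drawn 327 [32, 57, 115, 117, 119, 117, 118, 117, 117, 121, 87, 108, 112, 111, 114, 114, 115, 114, 113, 114, 113, 112, 113, 113]
now 325 [57, 38, 17, 60, 172, 194, 194, 194, 194, 194, 193, 166, 185, 189, 186, 185, 184, 182, 107, 95, 136, 143, 138, 139]
now 327 [40, 35, 21, 36, 127, 153, 152, 151, 149, 148, 143, 126, 191, 192, 188, 186, 185, 184, 136, 84, 136, 141, 140, 141]
[  0   0  22  16 166] ((290.5, 297.5), (15.0, 21.0), 90.0) [[ 433.5 -121.3  215. ]
 [ 397.9 -119.6  215. ]] 35.617209693131365 -2.8749181575537843
[  9  23  39  21 236] ((307.6253356933594, 323.0899658203125), (40.487205505371094, 9.575077056884766), 18.970407485961914) [[ 411.7 -163.6  215. ]
 [ 472.3 -195.   215. ]] 68.30008069515077 152.64994612692436
45 [ 12  10  22  34 130] [ 7.2 37.6] [[ 469.1 -186.6  220. ]
 [ 409.6 -154.8  220. ]] 67.45857416544095 -28.137744532736566
50 [ 11   9  24  37 290] [10.3 39.8] [[ 468.6 -189.3  220. ]
 [ 405.7 -155.6  220. ]] 71.41556123437582 -28.165341973307008
55 [  4   9  31  39 419] [16.9 46.7] [[ 465.8 -195.4  220. ]
 [ 395.6 -149.7  220. ]] 83.73483303034084 -33.069689461018534
```

Run:
```python
from h import *
a=cv2.imread("pics/side0.png").astype(np.float32).mean(2); b=cam("side")["img"].astype(np.float32).mean(2)
for n,(x,y,w,h) in(("lid handle",(350,296,66,30)),("keep",(334,312,10,30)),("fixed strip/screws",(320,345,60,60))):
    A,B=a[y:y+h,x:x+w],b[y:y+h,x:x+w]; A=(A-A.mean())/A.std();B=(B-B.mean())/B.std()
    print(n,cv2.phaseCorrelate(A,B,cv2.createHanningWindow((w,h),cv2.CV_32F)))
print(a[312:345,338].round().astype(int).tolist()); print(b[312:345,338].round().astype(int).tolist())
```

```text
lid handle ((-0.0648359628435955, 0.031237937927009796), 0.9773101389960006)
keep ((0.06700110152493632, -0.02024453969513651), 1.0131611482302347)
fixed strip/screws ((-0.014956480056152799, 0.7129102135635783), 0.43317891266610886)
[120, 121, 121, 125, 124, 158, 161, 159, 161, 160, 161, 161, 162, 160, 161, 164, 170, 123, 95, 94, 94, 89, 103, 177, 127, 71, 68, 117, 126, 124, 123, 123, 123]
[137, 138, 138, 142, 141, 176, 180, 178, 178, 179, 179, 180, 181, 181, 180, 183, 190, 139, 109, 110, 109, 106, 119, 197, 146, 83, 79, 133, 143, 141, 142, 140, 140]
```

play_rows(motion=[[[0,0,-1.2,-6.5,0],[0,0,-2.6,-6.5,0],[0,0,-4,-6.5,0],[0,0,-5.2,-6.5,0],[0,0,-6,-6.5,0],[0,0,-6,-6.5,0],[1,0,-6,-6.5,0],[2,0,-6,-6.5,0]]])

```text
time: 47.25
position: [445.0, -175.2, 306.8]
eef_rot: [88.5, 89.7, -29.4]
ft_force: [-0.0, -1.1, -0.3]
gripper_width: 1.006
```

play_rows(motion=[[[1,0,0,0,0],[1.4,0,0,0,0],[1.4,0,0,0,0],[1.4,0,0,0,255],[1.4,0,0,0,255],[1.4,0,0,0,255],[1.4,0,0,0,255],[1.4,0,0,0,255]]])

```text
time: 47.92
position: [444.2, -176.0, 271.5]
eef_rot: [90.4, 89.9, -27.7]
ft_force: [-0.4, -0.2, 0.3]
gripper_width: 0.704
```

play_rows(motion=[[[0,0,0,0,255],[0,0,0,0,255],[0,0,0,0,255],[0,0,0,0,255],[0,0,0,0,255],[0,0,0,0,255],[0,0,0,0,255],[0,0,0,0,255]]])

```text
time: 48.58
position: [443.9, -175.5, 270.2]
eef_rot: [-172.4, 90.0, 69.5]
ft_force: [0.8, 1.1, 0.3]
gripper_width: 0.162
```

Run:
```python
from h import *
o=st();print(o["torque"])
```

```text
t 48.58 pos [ 443.9 -175.5  270.2] rpy [-172.4   90.    69.5] F [0.8 1.1 0.3] w 15.4
tool axes
 [[ 0.     0.883 -0.47 ]
 [ 0.001 -0.47  -0.883]
 [-1.    -0.    -0.001]]
[ 1.21219413e-01 -6.89467014e-02  1.85138742e-05]
```

play_rows(motion=[[[0,0,0,3,255],[0,0,0,6,255],[0,0,0,8,255],[0,0,0,8,255]]])

```text
time: 48.92
position: [443.8, -175.6, 270.2]
eef_rot: [-110.7, 90.0, 123.2]
ft_force: [-0.6, 0.4, 0.9]
gripper_width: 0.168
```

Run:
```python
from h import *
o=st();print(o["torque"])
```

```text
t 48.92 pos [ 443.8 -175.6  270.2] rpy [-110.7   90.   123.2] F [-0.6  0.4  0.9] w 16.0
tool axes
 [[-0.     0.808 -0.589]
 [ 0.    -0.589 -0.808]
 [-1.    -0.    -0.   ]]
[ 0.16305199  0.07579073 -0.12210772]
```

play_rows(motion=[[[0,0,0,-3,255],[0,0,0,-6,255],[0,0,0,-8,255],[0,0,0,-8,255]]])

```text
time: 49.25
position: [443.9, -175.5, 270.2]
eef_rot: [-175.7, 90.0, 66.3]
ft_force: [1.2, 1.0, -0.8]
gripper_width: 0.167
```

Run:
```python
from h import *
o=st();print(o["torque"])
```

```text
t 49.25 pos [ 443.9 -175.5  270.2] rpy [-175.7   90.    66.3] F [ 1.2  1.  -0.8] w 15.8
tool axes
 [[ 0.     0.883 -0.469]
 [ 0.001 -0.469 -0.883]
 [-1.    -0.    -0.001]]
[ 0.30441796 -0.06343351 -0.06852558]
```

play_rows(motion=[[[0,0,0,6,255],[0,0,0,12,255],[0,0,0,14,255],[0,0,0,14,255]]])

```text
time: 49.58
position: [443.8, -175.8, 270.2]
eef_rot: [-2.2, 90.0, -134.3]
ft_force: [0.1, -0.7, -1.6]
gripper_width: 0.164
```

```bash
python3 -c "
from h import *
o=st();print(o['torque'])"
```

```text
t 49.58 pos [ 443.8 -175.8  270.2] rpy [  -2.2   90.  -134.3] F [ 0.1 -0.7 -1.6] w 15.6
tool axes
 [[-0.     0.742 -0.67 ]
 [-0.    -0.67  -0.742]
 [-1.    -0.     0.   ]]
[ 0.05056291  0.01399734 -0.03178246]
```

play_rows(motion=[[[0,0,0,4,255],[0,0,0,7,255],[0,0,0,7,255],[0,0,0,7,255]]])

```text
time: 49.92
position: [443.8, -175.8, 270.2]
eef_rot: [-6.5, 90.0, -145.4]
ft_force: [0.3, 0.4, -0.7]
gripper_width: 0.164
```

```bash
python3 -c "
from h import *
o=st();print(o['torque'])"
```

```text
t 49.92 pos [ 443.8 -175.8  270.2] rpy [  -6.5   90.  -145.4] F [ 0.3  0.4 -0.7] w 15.6
tool axes
 [[-0.     0.657 -0.754]
 [-0.    -0.754 -0.657]
 [-1.    -0.     0.   ]]
[ 0.06086439 -0.01159968 -0.01277655]
```

play_rows(motion=[[[0,0,0,4,255],[0,0,0,7,255],[0,0,0,7,255],[0,0,0,7,255]]])

```text
time: 50.25
position: [443.7, -175.8, 270.2]
eef_rot: [-18.9, 90.0, -164.8]
ft_force: [0.6, -0.5, 0.1]
gripper_width: 0.164
```

```bash
python3 -c "
from h import *
o=st();print(o['torque'])"
```

```text
t 50.25 pos [ 443.7 -175.8  270.2] rpy [ -18.9   90.  -164.8] F [ 0.6 -0.5  0.1] w 15.6
tool axes
 [[-0.     0.561 -0.828]
 [-0.    -0.828 -0.561]
 [-1.    -0.     0.   ]]
[ 0.03535499  0.0852363  -0.01679372]
```

play_rows(motion=[[[-0.2,0,0,0,255],[-0.4,0,0,0,255],[-0.7,0,0,0,255],[-1.0,0,0,0,255],[-1.5,0,0,0,255],[-2.1,0,0,0,255],[-2.6,0,0,0,255],[-2.6,0,0,0,255]]])

```text
time: 50.92
position: [445.0, -176.3, 339.8]
eef_rot: [118.2, 89.6, -27.8]
ft_force: [0.4, -1.1, -0.8]
gripper_width: 0.162
```

Run:
```python
from h import *
t=cam("top"); o=st(); p=o["position"]
print("hole",plane(t,312.5,252.5,62).round(1))
u,v=312,252
g=cv2.imread("pics/top0.png")
s=cam("side"); im=s["img"].astype(int)
for dz in(100,115,130,140): 
    a=proj(s,p-[0,0,dz]); r=round(a[1]); print(dz,np.round(a,1),r,im[r,int(a[0])-12:int(a[0])+13].mean(1).round().astype(int).tolist(),int(a[0])-12)
f=proj(s,p-[0,0,144]); print("foot",f,[int(im[round(f[1])+k,round(f[0])].mean()) for k in range(-6,7)])
```

```text
t 50.97 pos [ 444.6 -176.1  338. ] rpy [118.7  89.7 -27.3] F [-0.3 -0.4 -2. ] w 16.0
tool axes
 [[ 0.004  0.559 -0.829]
 [-0.002 -0.829 -0.559]
 [-1.     0.004 -0.002]]
hole [439.9 190.7  62. ]
100 [308.9 311.7] 312 [77, 76, 76, 75, 77, 76, 74, 76, 97, 104, 103, 107, 107, 108, 105, 104, 103, 101, 86, 76, 75, 76, 77, 77, 79] 296
115 [308.9 318.1] 318 [63, 62, 65, 64, 64, 63, 58, 60, 86, 104, 103, 107, 107, 108, 105, 104, 103, 101, 93, 82, 82, 80, 86, 137, 137] 296
130 [308.9 324.4] 324 [45, 42, 45, 46, 44, 44, 42, 48, 94, 104, 105, 105, 104, 105, 105, 107, 105, 107, 104, 85, 84, 86, 86, 81, 83] 296
140 [308.9 328.5] 328 [47, 42, 47, 42, 49, 75, 84, 81, 87, 97, 106, 106, 106, 107, 108, 110, 108, 109, 99, 88, 87, 86, 85, 85, 85] 296
foot (np.float64(308.9537978204818), np.float64(330.0982024645595)) [104, 107, 107, 106, 107, 108, 108, 99, 66, 52, 53, 76, 55]
```

play_rows(motion=[[[0,-0.8,-0.54,0,255],[0,-2.0,-1.34,0,255],[0,-3.2,-2.14,0,255],[0,-4.4,-2.94,0,255],[0,-5.6,-3.75,0,255],[0,-6.8,-4.55,0,255],[0,-8.0,-5.35,0,255],[0,-9.2,-6.15,0,255]]])

```text
time: 51.68
position: [442.0, 102.7, 334.2]
eef_rot: [-28.0, 89.9, -174.0]
ft_force: [1.0, 0.4, -1.8]
gripper_width: 0.164
```

play_rows(motion=[[[0,-1.0,-0.67,0,255],[0,-2.0,-1.34,0,255],[0,-2.7,-1.8,0,255],[0,-3.0,-2.01,0,255],[1,-3.0,-2.01,0,255],[2,-3.0,-2.01,0,255],[3,-3.0,-2.01,0,255],[3.6,-3.0,-2.01,0,255]]])

```text
time: 52.35
position: [441.1, 190.3, 241.4]
eef_rot: [-12.7, 89.7, -158.7]
ft_force: [0.2, 0.4, -1.6]
gripper_width: 0.165
```

play_rows(motion=[[[0.4,0,0,0,255],[0.4,0,0,0,255],[0.4,0,0,0,255]]])

```text
time: 52.6
position: [442.6, 190.8, 235.0]
eef_rot: [-6.4, 89.9, -152.5]
ft_force: [0.6, 0.3, -0.4]
gripper_width: 0.16
```

Run:
```python
from h import *
o=st(); p=o["position"]; s=cam("side"); im=s["img"].astype(int)
print(robot.get_obs()["position"].round(1))
for dz in(100,120,135): 
    a=proj(s,p-[0,0,dz]); r=round(a[1]); print(dz,np.round(a,1),r,im[r,int(a[0])-12:int(a[0])+13].tolist() if 0 else im[r,int(a[0])-12:int(a[0])+13].mean(1).round().astype(int).tolist(),int(a[0])-12)
f=proj(s,p-[0,0,144]); print("foot",np.round(f,1))
x0=280
j=cv2.imread("pics/js.png").astype(int)
for r in(244,247,250,253,256): print(r,"R-B",(j[r,x0:330,2]-j[r,x0:330,0]).tolist())
print("hole proj",np.round(proj(s,[442,191.3,62]),1))
```

```text
t 52.6 pos [442.6 190.8 235. ] rpy [  -6.4   89.9 -152.5] F [ 0.6  0.3 -0.4] w 15.2
tool axes
 [[-0.001  0.558 -0.83 ]
 [-0.    -0.83  -0.558]
 [-1.    -0.     0.001]]
[443.2 191.1 236.2]
100 [301.1 222.4] 222 [198, 198, 199, 199, 199, 199, 201, 202, 160, 98, 88, 94, 96, 92, 85, 101, 202, 203, 198, 198, 198, 198, 199, 199, 198] 289
120 [301.2 229.4] 229 [199, 198, 199, 198, 199, 199, 201, 203, 179, 106, 90, 96, 97, 93, 86, 94, 178, 201, 199, 198, 198, 199, 199, 198, 198] 289
135 [301.3 234.6] 235 [198, 199, 199, 199, 198, 198, 199, 202, 203, 126, 86, 89, 94, 96, 87, 103, 178, 200, 200, 199, 199, 198, 199, 198, 199] 289
foot [301.3 237.7]
244 R-B [17, 16, 16, 16, 16, 17, 16, 17, 16, 14, 14, 33, 65, 92, 98, 97, 94, 86, 75, 66, 65, 66, 63, 67, 82, 90, 91, 91, 88, 62, 29, 12, -6, -7, -7, -6, -8, -8, -6, 3, 10, 14, 13, 9, 4, -7, -6, -7, -6, -8]
247 R-B [15, 15, 16, 15, 16, 16, 15, 15, 14, 15, 44, 94, 93, 92, 92, 84, 59, 52, 53, 52, 52, 52, 49, 53, 55, 69, 94, 96, 94, 97, 98, 62, -2, -9, -9, -8, -7, -7, -8, -6, -7, -8, -8, -7, -7, -6, -7, -7, -7, -6]
250 R-B [15, 15, 15, 16, 16, 16, 16, 16, 15, 18, 44, 90, 95, 92, 94, 95, 96, 95, 93, 90, 83, 83, 88, 90, 93, 93, 92, 93, 93, 90, 80, 31, 12, 15, 9, -5, -8, -5, -6, -5, -8, -6, -4, -7, -6, -6, -5, -6, -5, 5]
253 R-B [17, 16, 16, 16, 16, 16, 16, 16, 15, 20, 38, 60, 61, 62, 66, 79, 81, 73, 88, 90, 92, 92, 94, 91, 90, 87, 78, 64, 59, 53, 59, 29, 14, 15, 16, 17, 17, 17, 17, 18, 15, 14, 18, 18, 18, 17, 17, 17, 17, 16]
256 R-B [16, 16, 16, 16, 16, 16, 14, 15, 16, 21, 37, 59, 63, 61, 60, 62, 57, 56, 56, 57, 56, 56, 55, 58, 56, 56, 58, 54, 55, 52, 56, 33, 15, 14, 15, 16, 16, 16, 16, 16, 15, 16, 16, 16, 16, 16, 16, 16, 16, 16]
hole proj [301.2 247.2]
```

play_rows(motion=[[[0.3,-0.03,0.043,0,255],[0.8,-0.03,0.043,0,255],[1.1,-0.03,0.043,0,255],[1.3,-0.03,0.043,0,255],[1.45,-0.03,0.043,0,255],[1.6,-0.03,0.043,0,255],[1.7,-0.03,0.043,0,255],[1.7,-0.03,0.043,0,255]]])

```text
time: 53.32
position: [441.1, 191.2, 192.2]
eef_rot: [-18.4, 89.9, -164.4]
ft_force: [0.0, -0.0, -2.0]
gripper_width: 0.169
```

play_rows(motion=[[[0.1,0,0,0,255],[0.2,0,0,0,255],[0.3,0,0,0,255],[0.4,0,0,0,255],[0.5,0,0,0,255],[0.6,0,0,0,255]]])

```text
time: 53.82
position: [441.3, 191.2, 177.5]
eef_rot: [-2.8, 90.0, -148.9]
ft_force: [-0.2, 0.5, -1.9]
gripper_width: 0.163
```

Foot is about 30 mm into the hole without force. Lower the rest.

play_rows(motion=[[[0.15,0,0,0,255],[0.3,0,0,0,255],[0.45,0,0,0,255],[0.6,0,0,0,255],[0.75,0,0,0,255],[0.85,0,0,0,255],[0.95,0,0,0,255],[0.95,0,0,0,255]]])

```text
time: 54.48
position: [441.1, 191.2, 153.5]
eef_rot: [-20.1, 90.0, -166.2]
ft_force: [0.4, 0.7, -0.5]
gripper_width: 0.162
```

```bash
python3 -c "
from h import *
o=st();print(o['torque'])"
```

```text
t 54.48 pos [441.1 191.2 153.5] rpy [ -20.1   90.  -166.2] F [ 0.4  0.7 -0.5] w 15.4
tool axes
 [[-0.001  0.559 -0.829]
 [-0.    -0.829 -0.559]
 [-1.    -0.     0.001]]
[0.10804022 0.01838993 0.00931864]
```

play_rows(motion=[[[0,0,0,0,0],[0,0,0,0,0],[0,0,0,0,0],[0,0,0,0,0],[0,0,0,0,0],[0,0,0,0,0],[0,0,0,0,0],[0,0,0,0,0]]])

```text
time: 55.15
position: [441.3, 191.3, 154.0]
eef_rot: [172.4, 90.0, 26.4]
ft_force: [-0.9, 0.6, 0.1]
gripper_width: 0.666
```

play_rows(motion=[[[0,0,0,0,0],[0,0,0,0,0],[-1,0,0,0,0],[-2.2,0,0,0,0],[-3.6,0,0,0,0],[-5,0,0,0,0],[-6.4,0,0,0,0],[-7,0,0,0,0]]])

```text
time: 55.82
position: [442.5, 191.7, 334.9]
eef_rot: [162.8, 89.5, 16.8]
ft_force: [-0.2, -0.1, 0.5]
gripper_width: 0.998
```

play_rows(motion=[[[0,1,1,0,0],[0,2,2,0,0],[0,3,3,0,0],[0,4,4,0,0],[0,5,5,0,0],[0,6,5.6,0,0],[0,7,6.2,0,0],[0,8,6.8,0,0]]])

```text
time: 56.48
position: [411.6, -71.1, 329.2]
eef_rot: [134.9, 89.9, -11.2]
ft_force: [0.6, -0.1, -0.4]
gripper_width: 1.0
```

play_rows(motion=[[[0,1,0.7,0,0],[0,2,1.4,0,0],[0,3,2.1,0,0],[0,4,2.8,0,0],[0,5,3.5,0,0],[0,6,4.2,0,0],[0,7,4.9,0,0],[0,8,5.5,0,0]]])

```text
time: 57.15
position: [409.2, -314.0, 329.0]
eef_rot: [54.0, 90.0, -92.1]
ft_force: [-0.6, 0.9, 0.5]
gripper_width: 1.002
```

```bash
python3 chk.py 2>&1 | tail -8
python3 - <<'E'
from h import *
T=cam("top");S=cam("side");cv2.imwrite("pics/topE.png",T["img"]);cv2.imwrite("pics/sideE.png",S["img"])
a=cv2.imread("pics/top0.png");b=cv2.imread("pics/side0.png")
f=lambda i:i.astype(np.float32).mean(2)
for n,A,B,(x,y,w,h) in(("timer",a,T["img"],(250,278,45,45)),("tape",a,T["img"],(266,212,34,36)),("lid handle",a,T["img"],(446,150,26,58)),("keep+bolt",a,T["img"],(456,208,32,28)),("keep side",b,S["img"],(326,314,20,24)),("handle side",b,S["img"],(350,296,66,30)),("stand",a,T["img"],(295,238,36,36))):
    p,q=f(A)[y:y+h,x:x+w],f(B)[y:y+h,x:x+w]; print(n,np.round(cv2.phaseCorrelate(p,q,cv2.createHanningWindow((w,h),cv2.CV_32F)),2), abs(p/p.mean()-q/q.mean()).max().round(2))
x,y,w,h=290,222,45,60; g=T["img"].max(2)[y:y+h,x:x+w]
n,l,q,c=cv2.connectedComponentsWithStats((g<95).astype(np.uint8)); i=1+q[1:,4].argmax(); print("key bar top",q[i],plane(T,*(c[i]+[x,y]),103).round(1))
x,y,w,h=280,215,50,45; g=S["img"].max(2)[y:y+h,x:x+w]
n,l,q,c=cv2.connectedComponentsWithStats((g<60).astype(np.uint8)); i=1+q[1:,4].argmax(); print("key bar side",q[i],plane(S,*(c[i]+[x,y]),95).round(1),c[i]+[x,y], "expected",np.round(proj(S,[442,191,95]),1))
E
```

```text
drawn 325 [46, 69, 112, 114, 113, 112, 111, 113, 114, 113, 91, 106, 115, 125, 175, 178, 205, 206, 207, 204, 184, 178, 178, 170]
drawn 327 [32, 57, 115, 117, 119, 117, 118, 117, 117, 121, 87, 108, 112, 111, 114, 114, 115, 114, 113, 114, 113, 112, 113, 113]
now 325 [31, 31, 61, 65, 52, 34, 32, 33, 31, 34, 33, 29, 33, 31, 32, 31, 33, 33, 27, 28, 31, 34, 31, 18]
now 327 [31, 53, 107, 113, 112, 110, 78, 35, 31, 32, 30, 34, 30, 30, 29, 36, 31, 29, 28, 30, 28, 35, 32, 24]
[ 0  0 19  3 46] ((289.0, 291.0), (2.0, 18.0), 90.0) [[ 428.8 -105.5  215. ]
 [ 397.9 -104.   215. ]] 30.923307139088607 -2.8526238294312387
[   0    0   54   52 2210] ((306.4999694824219, 315.4999694824219), (52.99999237060547, 50.99999237060547), 0.0) [[ 397.8 -160.7  215. ]
 [ 484.6 -165.1  215. ]] 86.90986584409147 177.0662428227979Traceback (most recent call last):
  File "<stdin>", line 6, in <module>
    return _wrapfunc(a, 'round', decimals=decimals, out=out)
    return _wrapit(obj, method, *args, **kwds)
    conv = _array_converter(obj)
ValueError: setting an array element with a sequence. The requested array has an inhomogeneous shape after 1 dimensions. The detected shape was (2,) + inhomogeneous part.
```

play_rows(motion=[[[0,0.8,1.1,0,0],[0,1.6,2.2,0,0],[0,2.4,3.3,0,0],[0,3.2,4.4,0,0],[0,4,5.5,0,0],[0,4.8,6.6,0,0],[0,5.6,7.7,0,0],[0,6,8.9,0,0]]])

```text
time: 57.97
position: [309.6, -561.7, 328.9]
eef_rot: [160.5, 90.0, 14.6]
ft_force: [-0.9, 0.1, 0.2]
gripper_width: 1.0
```

Run:
```python
from h import *
T=cam("top");S=cam("side");cv2.imwrite("pics/topE.png",T["img"]);cv2.imwrite("pics/sideE.png",S["img"]);st()
a=cv2.imread("pics/top0.png");b=cv2.imread("pics/side0.png")
f=lambda i:i.astype(np.float32).mean(2)
for n,A,B,(x,y,w,h) in(("timer",a,T["img"],(250,278,45,45)),("tape",a,T["img"],(266,212,34,36)),("lid handle",a,T["img"],(446,150,26,58)),("keep+bolt",a,T["img"],(456,208,32,28)),("keep side",b,S["img"],(326,314,20,24)),("handle side",b,S["img"],(350,296,66,30)),("stand",a,T["img"],(295,238,36,36))):
    p,q=f(A)[y:y+h,x:x+w].copy(),f(B)[y:y+h,x:x+w].copy(); r=cv2.phaseCorrelate(p,q,cv2.createHanningWindow((w,h),cv2.CV_32F)); print(n,np.round(r[0],2),round(r[1],2), abs(p/p.mean()-q/q.mean()).max().round(2))
def bar(d,x,y,w,h,th,z):
    g=d["img"].max(2)[y:y+h,x:x+w]; n,l,q,c=cv2.connectedComponentsWithStats((g<th).astype(np.uint8)); i=1+q[1:,4].argmax()
    r=cv2.minAreaRect((np.argwhere(l==i)[:,::-1]+[x,y]).astype(np.float32)); print("key bar",q[i],np.round(r[0],1),np.round(r[1],1),plane(d,*r[0],z).round(1))
bar(T,290,222,45,60,95,103); bar(S,280,215,50,45,60,100)
# socket square
for n,i in(("t0",a),("tE",T["img"])):
    g=f(i)[236:262,492:517]; g=cv2.resize(g,None,fx=8,fy=8,interpolation=cv2.INTER_CUBIC)
    ring=np.percentile(g,90); m=(g<0.72*ring).astype(np.uint8)
    nn,l,q,c=cv2.connectedComponentsWithStats(m)
    for k in range(1,nn):
        if abs(c[k][0]-95)<35 and abs(c[k][1]-100)<35 and 400<q[k,4]<9000:
            rr=cv2.minAreaRect(np.argwhere(l==k)[:,::-1].astype(np.float32)); print(n,q[k,4],c[k].round(),np.round(rr[1],0),round(rr[2],1))
```

```text
t 58.07 pos [ 307.3 -562.8  328.5] rpy [-44.7  89.9 169.1] F [0.7 0.3 0.1] w 95.3
tool axes
 [[-0.001  0.556 -0.831]
 [ 0.    -0.831 -0.556]
 [-1.    -0.001  0.001]]
timer [0.57 0.37] 0.83 0.12
tape [-0.12  0.15] 0.92 0.04
lid handle [0.71 0.21] 1.11 0.13
keep+bolt [-0.15 -0.15] 0.88 0.05
keep side [-0.07  0.02] 0.99 0.05
handle side [-0.08  0.05] 0.96 0.11
stand [-0.57  0.43] 0.32 2.46
key bar [  8  18  27  21 184] [310.9 249.4] [ 6.7 31.1] [440.2 191.7 103. ]
key bar [ 11  12  21  20 171] [301.1 236.5] [26.2  7.2] [441.8 184.1 100. ]
t0 2941 [ 91. 104.] [58. 55.] 61.1
tE 2860 [ 91. 104.] [58. 56.] 48.4
```

play_rows(motion=[[[0,0,0,-7,0],[0,0,0,-14,0],[0,0,0,-21,0],[0,0,0,-28,0],[0,0,0,-35,0],[0,0,0,-42,0],[0,0,0,-49,0],[0,0,0,-56,0]]])

```text
time: 58.73
position: [310.2, -559.2, 329.1]
eef_rot: [153.7, 90.0, 64.2]
ft_force: [0.5, 0.0, -1.0]
gripper_width: 1.0
```

play_rows(motion=[[[0,0,0,-7,0],[0,0,0,-14,0],[0,0,0,-21,0],[0,0,0,-28,0],[0,0,0,-35,0],[0,0,0,-42,0],[0,0,0,-49,0],[0,0,0,-56,0]]])

```text
time: 59.4
position: [310.3, -559.2, 329.2]
eef_rot: [91.9, 90.0, 58.3]
ft_force: [-0.1, 0.7, -0.0]
gripper_width: 0.997
```

play_rows(motion=[[[0,0,0,-7,0],[0,0,0,-14,0],[0,0,0,-21,0],[0,0,0,-28,0],[0,0,0,-35,0],[0,0,0,-42,0],[0,0,0,-49,0],[0,0,0,-56,0]]])

```text
time: 60.07
position: [310.2, -559.2, 329.2]
eef_rot: [35.3, 90.0, 57.7]
ft_force: [-0.3, 0.4, -0.6]
gripper_width: 0.997
```

play_rows(motion=[[[0,0,0,-6,0],[0,0,0,-12,0],[0,0,0,-12,0]]])

```text
time: 60.32
position: [310.2, -559.4, 329.2]
eef_rot: [18.2, 90.0, 52.4]
ft_force: [0.3, 0.6, 0.2]
gripper_width: 1.0
```

Run:
```python
from h import *
o=st();print(o["joint_positions"].round(1)); Rm=R.from_euler("xyz",o["eef_rot"],degrees=True).as_matrix()
print("to go",(Rm.T@(np.array([441.3,191.2,330])-o["position"])/25).round(3))
```

```text
t 60.32 pos [ 310.2 -559.4  329.2] rpy [18.2 90.  52.4] F [0.3 0.6 0.2] w 95.0
tool axes
 [[ 0.    -0.561  0.827]
 [ 0.     0.827  0.561]
 [-1.     0.     0.001]]
[ -65.8    4.7   93.6    0.    81.7 -100. ]
to go [-1.6000e-02  2.1898e+01  2.1198e+01]
```

play_rows(motion=[[[0,0.9,0.88,0,0],[0,1.8,1.76,0,0],[0,2.7,2.64,0,0],[0,3.6,3.52,0,0],[0,4.5,4.4,0,0],[0,5.4,5.28,0,0],[0,6.3,6.16,0,0],[0,7.3,7.07,0,0]]])

```text
time: 60.98
position: [353.9, -308.4, 329.0]
eef_rot: [-17.7, 90.0, 16.1]
ft_force: [0.5, -0.6, -0.2]
gripper_width: 0.999
```

play_rows(motion=[[[0,0.9,0.88,0,0],[0,1.8,1.76,0,0],[0,2.7,2.64,0,0],[0,3.6,3.52,0,0],[0,4.5,4.4,0,0],[0,5.4,5.28,0,0],[0,6.3,6.16,0,0],[0,7.3,7.07,0,0]]])

```text
time: 61.65
position: [397.8, -58.5, 329.1]
eef_rot: [-29.2, 89.9, 4.6]
ft_force: [-0.2, 0.2, -0.4]
gripper_width: 1.002
```

play_rows(motion=[[[0,0.9,0.88,0,0],[0,1.8,1.76,0,0],[0,2.7,2.64,0,0],[0,3.6,3.52,0,0],[0,4.5,4.4,0,0],[0,5.4,5.28,0,0],[0,6.3,6.16,0,0],[0,7.3,7.07,0,0]]])

```text
time: 62.32
position: [441.9, 191.6, 329.1]
eef_rot: [-2.8, 90.0, 31.1]
ft_force: [1.6, 0.1, 0.8]
gripper_width: 0.999
```

play_rows(motion=[[[0,0,0,0,0],[0,0,0,0,0],[1,0,0,0,0],[2,0,0,0,0],[3,0,0,0,0],[3,0,0,0,0],[3,0,0,0,0]]])

```text
time: 62.9
position: [441.8, 188.4, 252.9]
eef_rot: [165.4, 89.8, -160.8]
ft_force: [1.3, -0.3, 0.8]
gripper_width: 1.002
```

Run:
```python
from h import *
o=st();print(o["joint_positions"].round(1)); Rm=R.from_euler("xyz",o["eef_rot"],degrees=True).as_matrix()
print("to go",(Rm.T@(np.array([441.3,191.2,153.3])-o["position"])/25).round(3))
```

```text
t 62.9 pos [441.8 188.4 252.9] rpy [ 165.4   89.8 -160.8] F [ 1.3 -0.3  0.8] w 95.2
tool axes
 [[-0.003 -0.557  0.83 ]
 [-0.001  0.83   0.557]
 [-1.     0.001 -0.003]]
[ 16.7 -13.4 118.   -0.   75.6 -17.2]
to go [3.985 0.102 0.058]
```

play_rows(motion=[[[0.8,0,0,0,0],[1.8,0,0,0,0],[2.8,0,0,0,0],[3.6,0,0,0,0],[4.03,0,0,0,0],[4.03,0,0,0,0],[4.03,0,0,0,255],[4.03,0,0,0,255]]])

```text
time: 63.57
position: [444.3, 189.6, 155.6]
eef_rot: [-17.2, 89.8, 16.7]
ft_force: [0.3, 0.3, 0.5]
gripper_width: 0.911
```

play_rows(motion=[[[0,0,0,0,255],[0,0,0,0,255],[0,0,0,0,255],[0,0,0,0,255],[0,0,0,0,255],[0,0,0,0,255],[0,0,0,0,255],[0,0,0,0,255]]])

```text
time: 64.23
position: [442.9, 189.3, 153.2]
eef_rot: [167.7, 90.0, -158.3]
ft_force: [-0.6, -0.3, 0.1]
gripper_width: 0.354
```

play_rows(motion=[[[0,0,0,0,255],[0,0,0,0,255],[0,0,0,0,255],[0,0,0,0,255],[0,0,0,0,255],[0,0,0,0,255],[0,0,0,0,255],[0,0,0,0,255]]])

```text
time: 64.9
position: [442.9, 189.3, 153.2]
eef_rot: [154.7, 90.0, -171.4]
ft_force: [0.3, 0.2, -0.9]
gripper_width: 0.163
```

Run:
```python
from h import *
o=st()
```

```text
t 64.9 pos [442.9 189.3 153.2] rpy [ 154.7   90.  -171.4] F [ 0.3  0.2 -0.9] w 15.5
tool axes
 [[-0.    -0.559  0.829]
 [-0.     0.829  0.559]
 [-1.     0.    -0.   ]]
```

play_rows(motion=[[[-0.5,0,0,0,255],[-1.2,0,0,0,255],[-2.2,0,0,0,255],[-3.2,0,0,0,255],[-4.2,0,0,0,255],[-5.4,0,0,0,255],[-6.6,0,0,0,255],[-7.3,0,0,0,255]]])

```text
time: 65.57
position: [443.4, 189.5, 339.2]
eef_rot: [-17.2, 89.8, 16.8]
ft_force: [0.7, 0.5, -0.2]
gripper_width: 0.167
```

play_rows(motion=[[[0,-0.8,-0.54,0,255],[0,-2.0,-1.34,0,255],[0,-3.2,-2.14,0,255],[0,-4.4,-2.94,0,255],[0,-5.6,-3.75,0,255],[0,-6.8,-4.55,0,255],[0,-8.0,-5.35,0,255],[0,-9.2,-6.15,0,255]]])

```text
time: 66.23
position: [443.2, -88.9, 335.4]
eef_rot: [115.7, 90.0, 149.6]
ft_force: [0.5, 0.8, -1.4]
gripper_width: 0.168
```

play_rows(motion=[[[0,-1.0,-0.67,0,255],[0,-2.0,-1.34,0,255],[0,-2.7,-1.8,0,255],[0,-3.02,-1.98,0,255],[0.5,-3.02,-1.98,0,255],[1.0,-3.02,-1.98,0,255],[1.0,-3.02,-1.98,0,255],[1.0,-3.02,-1.98,0,255]]])

```text
time: 66.9
position: [444.4, -176.0, 308.5]
eef_rot: [113.5, 89.8, 147.5]
ft_force: [0.5, 0.2, -1.9]
gripper_width: 0.167
```

play_rows(motion=[[[0,0,0,0,255],[0,0,0,0,255]]])

```text
time: 67.07
position: [445.3, -176.9, 311.1]
eef_rot: [-54.3, 90.0, -20.2]
ft_force: [-0.5, -0.5, -1.2]
gripper_width: 0.167
```

Run:
```python
from h import *
o=st(); p=o["position"]; Rm=R.from_euler("xyz",o["eef_rot"],degrees=True).as_matrix()
print("to go (TCP 445.2,-177.7)",(Rm.T@(np.array([445.2,-177.7,287])-p)/25).round(3))
s=cam("side"); im=s["img"].astype(int)
for dz in(100,115,130): 
    a=proj(s,p-[0,0,dz]+Rm[:,1]*2.5); r=round(a[1]); print(dz,np.round(a,1),r,im[r,int(a[0])-12:int(a[0])+13].mean(1).round().astype(int).tolist(),int(a[0])-12)
```

```text
t 67.07 pos [ 445.3 -176.9  311.1] rpy [-54.3  90.  -20.2] F [-0.5 -0.5 -1.2] w 15.9
tool axes
 [[ 0.001 -0.56   0.829]
 [-0.     0.829  0.56 ]
 [-1.    -0.001  0.   ]]
to go (TCP 445.2,-177.7) [ 0.964 -0.026 -0.022]
100 [308.4 322.5] 322 [47, 44, 45, 44, 45, 43, 45, 81, 103, 105, 108, 109, 101, 100, 105, 106, 101, 91, 83, 82, 85, 81, 77, 80, 91] 296
115 [308.5 328.7] 329 [46, 47, 43, 43, 50, 77, 85, 91, 101, 105, 107, 107, 109, 106, 106, 104, 101, 93, 86, 81, 83, 84, 84, 84, 84] 296
130 [308.5 334.7] 335 [46, 47, 46, 44, 57, 61, 83, 90, 106, 106, 106, 104, 107, 109, 105, 105, 110, 97, 53, 40, 45, 43, 45, 43, 47] 296
```

play_rows(motion=[[[0.3,-0.02,0,0,255],[0.6,-0.02,0,0,255],[0.8,-0.02,0,0,255],[0.95,-0.02,0,0,255],[1.05,-0.02,0,0,255],[1.15,-0.02,0,0,255],[1.2,-0.02,0,0,255],[1.2,-0.02,0,0,255]]])

```text
time: 67.78
position: [445.2, -178.0, 280.5]
eef_rot: [117.3, 90.0, 151.3]
ft_force: [-0.0, -0.8, -1.0]
gripper_width: 0.164
```

play_rows(motion=[[[0.08,0,0,0,255],[0.16,0,0,0,255],[0.24,0,0,0,255],[0.32,0,0,0,255],[0.4,0,0,0,255],[0.42,0,0,0,255],[0.42,0,0,0,255]]])

```text
time: 68.37
position: [445.3, -178.0, 270.3]
eef_rot: [-70.6, 90.0, -36.6]
ft_force: [-0.2, -0.7, -1.6]
gripper_width: 0.161
```

```bash
python3 -c "
from h import *
o=st();print(o['torque'])"
```

```text
t 68.37 pos [ 445.3 -178.   270.3] rpy [-70.6  90.  -36.6] F [-0.2 -0.7 -1.6] w 15.3
tool axes
 [[ 0.    -0.559  0.829]
 [-0.     0.829  0.559]
 [-1.    -0.     0.   ]]
[-0.03478352 -0.1188246  -0.02968642]
```

play_rows(motion=[[[0,0,-0.005,3,255],[0,0,-0.01,6,255],[0,0,-0.02,9,255],[0,0,-0.02,12,255],[0,0,-0.02,12,255]]])

```text
time: 68.78
position: [444.5, -178.4, 270.2]
eef_rot: [167.7, 89.9, -170.4]
ft_force: [-1.3, -0.2, 0.1]
gripper_width: 0.166
```

```bash
python3 -c "
from h import *
o=st();print(o['torque'])"
```

```text
t 68.78 pos [ 444.5 -178.4  270.2] rpy [ 167.7   89.9 -170.4] F [-1.3 -0.2  0.1] w 15.8
tool axes
 [[-0.002 -0.374  0.928]
 [-0.     0.928  0.374]
 [-1.     0.    -0.002]]
[-0.14497319  0.37468628  0.03769258]
```

play_rows(motion=[[[0,0,-0.005,3,255],[0,0,-0.01,6,255],[0,0,-0.014,8,255],[0,0,-0.014,8,255]]])

```text
time: 69.12
position: [444.1, -178.5, 270.2]
eef_rot: [172.7, 89.9, -173.3]
ft_force: [-2.8, -0.8, -0.2]
gripper_width: 0.165
```

```bash
python3 -c "
from h import *
o=st();print(o['torque'])"
```

```text
t 69.12 pos [ 444.1 -178.5  270.2] rpy [ 172.7   89.9 -173.3] F [-2.8 -0.8 -0.2] w 15.7
tool axes
 [[-0.002 -0.242  0.97 ]
 [-0.     0.97   0.242]
 [-1.     0.    -0.002]]
[-0.14230606  0.67274027  0.08650333]
```

play_rows(motion=[[[0,0,-0.005,3,255],[0,0,-0.01,6,255],[0,0,-0.014,8,255],[0,0,-0.014,8,255]]])

```text
time: 69.45
position: [443.6, -178.5, 270.2]
eef_rot: [175.5, 89.9, -178.4]
ft_force: [-4.3, -0.2, 1.2]
gripper_width: 0.164
```

```bash
python3 -c "
from h import *
o=st();print(o['torque'])"
```

```text
t 69.45 pos [ 443.6 -178.5  270.2] rpy [ 175.5   89.9 -178.4] F [-4.3 -0.2  1.2] w 15.6
tool axes
 [[-0.002 -0.105  0.994]
 [-0.     0.994  0.105]
 [-1.     0.    -0.002]]
[-0.1199941   0.86343267  0.08390248]
```

play_rows(motion=[[[0,0,0.01,3,255],[0,0,0.015,6,255],[0,0,0.02,8,255],[0,0,0.02,8,255]]])

```text
time: 69.78
position: [443.8, -178.5, 270.2]
eef_rot: [-178.6, 89.8, 179.5]
ft_force: [-6.2, -0.3, 1.8]
gripper_width: 0.165
```

```bash
python3 -c "
from h import *
o=st();print(o['torque'])"
```

```text
t 69.78 pos [ 443.8 -178.5  270.2] rpy [-178.6   89.8  179.5] F [-6.2 -0.3  1.8] w 15.7
tool axes
 [[-0.004  0.034  0.999]
 [ 0.     0.999 -0.034]
 [-1.    -0.    -0.004]]
[-0.1043456   1.34738332  0.25414785]
```

play_rows(motion=[[[0,0,-0.005,3,255],[0,0,-0.01,6,255],[0,0,-0.01,6,255],[0,0,-0.01,6,255]]])

```text
time: 70.12
position: [443.2, -178.7, 270.2]
eef_rot: [-164.4, 89.7, -172.3]
ft_force: [-7.2, -1.3, 2.9]
gripper_width: 0.169
```

```bash
python3 -c "
from h import *
o=st();print(o['torque'])"
```

```text
t 70.12 pos [ 443.2 -178.7  270.2] rpy [-164.4   89.7 -172.3] F [-7.2 -1.3  2.9] w 16.1
tool axes
 [[-0.005  0.137  0.991]
 [-0.001  0.991 -0.137]
 [-1.    -0.001 -0.005]]
[-0.26996501  1.69512585  0.27973775]
```

play_rows(motion=[[[0,0,-0.005,3,255],[0,0,-0.01,6,255],[0,0,-0.01,6,255],[0,0,-0.01,6,255]]])

```text
time: 70.45
position: [442.7, -178.7, 270.2]
eef_rot: [-156.5, 89.7, -170.3]
ft_force: [-9.1, -1.6, 3.9]
gripper_width: 0.167
```

```bash
python3 -c "
from h import *
o=st();print(o['torque'])"
```

```text
t 70.45 pos [ 442.7 -178.7  270.2] rpy [-156.5   89.7 -170.3] F [-9.1 -1.6  3.9] w 15.8
tool axes
 [[-0.006  0.239  0.971]
 [-0.001  0.971 -0.239]
 [-1.    -0.002 -0.005]]
[-0.32831424  1.99469426  0.50729421]
```

play_rows(motion=[[[0,0,0.02,-4,255],[0,0,0.04,-8,255],[0,0,0.055,-12,255],[0,0,0.07,-16,255],[0,0,0.075,-20,255],[0,0,0.075,-20,255]]])

```text
time: 70.95
position: [445.1, -179.0, 270.2]
eef_rot: [174.4, 89.8, -179.4]
ft_force: [-6.4, -0.1, 0.8]
gripper_width: 0.163
```

```bash
python3 -c "
from h import *
o=st();print(o['torque'])"
```

```text
t 70.95 pos [ 445.1 -179.   270.2] rpy [ 174.4   89.8 -179.4] F [-6.4 -0.1  0.8] w 15.5
tool axes
 [[-0.003 -0.109  0.994]
 [-0.     0.994  0.109]
 [-1.     0.    -0.003]]
[-0.13032839  1.3511365   0.07658248]
```

play_rows(motion=[[[0,0.03,-0.03,-2,255],[0,0.03,-0.05,-4,255],[0,0.03,-0.05,-6,255],[0,0.03,-0.05,-6,255]]])

```text
time: 71.28
position: [444.8, -178.6, 270.4]
eef_rot: [-84.6, 89.9, -72.5]
ft_force: [-2.3, -0.9, 0.1]
gripper_width: 0.165
```

```bash
python3 -c "
from h import *
o=st();print(o['torque'])"
```

```text
t 71.28 pos [ 444.8 -178.6  270.4] rpy [-84.6  89.9 -72.5] F [-2.3 -0.9  0.1] w 15.7
tool axes
 [[ 0.    -0.21   0.978]
 [-0.001  0.978  0.21 ]
 [-1.    -0.001  0.   ]]
[-0.33660881  0.34172642  0.01519869]
```

play_rows(motion=[[[-0.1,0,0,0,255],[-0.3,0,0,0,255],[-0.6,0,0,0,255],[-0.9,0,0,0,255],[-1.3,0,0,0,255],[-1.9,0,0,0,255],[-2.6,0,0,0,255],[-2.6,0,0,0,255]]])

```text
time: 71.95
position: [446.4, -178.8, 340.8]
eef_rot: [-35.6, 89.5, -23.7]
ft_force: [0.2, -0.2, 0.5]
gripper_width: 0.163
```

Run:
```python
from h import *
T=cam("top");o=st(); p=o["position"]; Rm=R.from_euler("xyz",o["eef_rot"],degrees=True).as_matrix()
print("to go",(Rm.T@(np.array([441.3,191.2,338])-Rm[:,1]*2.5-p)/25).round(3))
s=cam("side"); im=s["img"].astype(int)
for dz in(100,115,130): 
    a=proj(s,p-[0,0,dz]+Rm[:,1]*2.5); r=round(a[1]); print(dz,np.round(a,1),r,im[r,int(a[0])-12:int(a[0])+13].mean(1).round().astype(int).tolist(),int(a[0])-12)
```

```text
t 72.0 pos [ 445.9 -178.7  338.7] rpy [-35.5  89.6 -23.5] F [ 0.7 -0.  -2.5] w 15.5
tool axes
 [[ 0.006 -0.207  0.978]
 [-0.003  0.978  0.207]
 [-1.    -0.004  0.005]]
to go [-1.1000e-02  1.4411e+01  2.8890e+00]
100 [309.4 311.4] 311 [74, 76, 75, 76, 75, 76, 74, 78, 100, 106, 106, 108, 105, 108, 109, 100, 65, 43, 37, 43, 58, 71, 72, 79, 78] 297
115 [309.4 317.8] 318 [61, 63, 65, 65, 66, 61, 57, 60, 103, 106, 106, 109, 108, 104, 105, 105, 103, 101, 87, 83, 81, 85, 131, 137, 152] 297
130 [309.4 324.1] 324 [44, 45, 45, 43, 44, 43, 43, 48, 88, 103, 103, 110, 109, 109, 109, 107, 109, 103, 85, 83, 84, 84, 84, 83, 84] 297
```

play_rows(motion=[[[0,0.8,0.17,0,255],[0,2.2,0.45,0,255],[0,3.6,0.74,0,255],[0,5.0,1.03,0,255],[0,6.4,1.32,0,255],[0,7.8,1.61,0,255],[0,9.2,1.9,0,255],[0,10.6,2.19,0,255]]])

```text
time: 72.72
position: [442.6, 94.1, 334.1]
eef_rot: [158.9, 89.9, 170.8]
ft_force: [0.4, -0.3, -0.9]
gripper_width: 0.162
```

play_rows(motion=[[[0,1.2,0.25,0,255],[0,2.4,0.5,0,255],[0,3.4,0.7,0,255],[0,3.8,0.78,0,255],[1,3.8,0.78,0,255],[2,3.8,0.78,0,255],[3,3.8,0.78,0,255],[4,3.8,0.78,0,255]]])

```text
time: 73.38
position: [442.3, 188.9, 233.3]
eef_rot: [-160.6, 89.9, -148.6]
ft_force: [0.3, 0.9, -2.0]
gripper_width: 0.164
```

play_rows(motion=[[[0,0,0,0,255],[0,0,0,0,255],[0,0,0,0,255],[0,0,0,0,255]]])

```text
time: 73.72
position: [443.8, 189.4, 237.4]
eef_rot: [4.2, 89.8, 16.2]
ft_force: [1.1, -0.1, -1.9]
gripper_width: 0.161
```

Run:
```python
from h import *
o=st(); p=o["position"]; Rm=R.from_euler("xyz",o["eef_rot"],degrees=True).as_matrix()
s=cam("side"); im=s["img"].astype(int)
for dz in(105,120,130): 
    a=proj(s,p-[0,0,dz]+Rm[:,1]*2.5); r=round(a[1]); print(dz,np.round(a,1),r,im[r,int(a[0])-12:int(a[0])+13].mean(1).round().astype(int).tolist(),int(a[0])-12)
```

```text
t 73.72 pos [443.8 189.4 237.4] rpy [ 4.2 89.8 16.2] F [ 1.1 -0.1 -1.9] w 15.3
tool axes
 [[ 0.003 -0.207  0.978]
 [ 0.001  0.978  0.207]
 [-1.     0.     0.003]]
105 [301.4 223.1] 223 [198, 197, 198, 198, 198, 198, 199, 202, 203, 139, 92, 92, 94, 92, 91, 89, 152, 201, 200, 199, 198, 198, 198, 199, 197] 289
120 [301.5 228.3] 228 [198, 199, 198, 199, 198, 198, 199, 201, 203, 155, 99, 92, 93, 92, 88, 84, 128, 199, 199, 198, 199, 198, 199, 198, 198] 289
130 [301.5 231.8] 232 [199, 199, 198, 198, 199, 198, 198, 199, 201, 184, 108, 90, 96, 96, 93, 101, 180, 201, 199, 198, 198, 198, 197, 198, 198] 289
```

play_rows(motion=[[[0.3,0,-0.02,0,255],[0.8,0,-0.02,0,255],[1.1,0,-0.02,0,255],[1.3,0,-0.02,0,255],[1.45,0,-0.02,0,255],[1.6,0,-0.02,0,255],[1.7,0,-0.02,0,255],[1.7,0,-0.02,0,255]]])

```text
time: 74.43
position: [442.0, 189.2, 192.1]
eef_rot: [-175.6, 89.9, -163.6]
ft_force: [0.3, -0.1, -1.8]
gripper_width: 0.164
```

play_rows(motion=[[[0.1,0,0,0,255],[0.2,0,0,0,255],[0.3,0,0,0,255],[0.4,0,0,0,255],[0.5,0,0,0,255],[0.6,0,0,0,255]]])

```text
time: 74.93
position: [442.2, 189.2, 177.5]
eef_rot: [-11.2, 90.0, 0.8]
ft_force: [0.1, -0.0, -2.0]
gripper_width: 0.164
```

play_rows(motion=[[[0.15,0,0,0,255],[0.3,0,0,0,255],[0.45,0,0,0,255],[0.6,0,0,0,255],[0.75,0,0,0,255],[0.85,0,0,0,255],[0.95,0,0,0,255],[0.95,0,0,0,255]]])

```text
time: 75.6
position: [442.1, 189.2, 153.6]
eef_rot: [-176.3, 90.0, -164.4]
ft_force: [0.7, 1.1, -1.8]
gripper_width: 0.167
```

play_rows(motion=[[[0,0,0,0,0],[0,0,0,0,0],[0,0,0,0,0],[0,0,0,0,0],[0,0,0,0,0],[0,0,0,0,0],[0,0,0,0,0],[0,0,0,0,0]]])

```text
time: 76.27
position: [442.2, 189.2, 154.0]
eef_rot: [-1.8, 90.0, 10.1]
ft_force: [-0.1, 0.5, -0.2]
gripper_width: 0.668
```

play_rows(motion=[[[0,0,0,0,0],[0,0,0,0,0],[-1,0,0,0,0],[-2.2,0,0,0,0],[-3.6,0,0,0,0],[-5,0,0,0,0],[-6.4,0,0,0,0],[-7,0,0,0,0]]])

```text
time: 76.93
position: [443.5, 189.6, 334.9]
eef_rot: [5.2, 89.5, 17.1]
ft_force: [0.1, -0.5, 0.9]
gripper_width: 0.999
```

play_rows(motion=[[[0,-1.2,-0.48,0,0],[0,-2.4,-0.96,0,0],[0,-3.6,-1.44,0,0],[0,-4.8,-1.92,0,0],[0,-6,-2.4,0,0],[0,-7.2,-2.9,0,0],[0,-8.4,-3.4,0,0],[0,-9.4,-3.8,0,0]]])

```text
time: 77.6
position: [397.3, -62.1, 329.1]
eef_rot: [-55.1, 90.0, -43.2]
ft_force: [0.2, 0.3, -0.3]
gripper_width: 0.998
```

play_rows(motion=[[[0,-1.2,-0.48,0,0],[0,-2.4,-0.96,0,0],[0,-3.6,-1.44,0,0],[0,-4.8,-1.92,0,0],[0,-6,-2.4,0,0],[0,-7.2,-2.9,0,0],[0,-8.4,-3.4,0,0],[0,-9.4,-3.8,0,0]]])

```text
time: 78.27
position: [353.0, -311.9, 329.0]
eef_rot: [-100.7, 90.0, -88.8]
ft_force: [0.5, 0.4, 0.9]
gripper_width: 0.998
```

play_rows(motion=[[[0,-1.2,-0.48,0,0],[0,-2.4,-0.96,0,0],[0,-3.6,-1.44,0,0],[0,-4.8,-1.92,0,0],[0,-6,-2.4,0,0],[0,-7.2,-2.9,0,0],[0,-8.4,-3.4,0,0],[0,-9.4,-3.8,0,0]]])

```text
time: 78.93
position: [308.8, -561.6, 328.6]
eef_rot: [149.1, 90.0, 161.0]
ft_force: [0.7, 0.8, 0.4]
gripper_width: 1.003
```

play_rows(motion=[[[0,0,0,0,0],[0,0,0,0,0],[0,0,0,0,0],[0,0,0,0,0]]])

```text
time: 79.27
position: [309.9, -558.6, 329.0]
eef_rot: [68.5, 90.0, 80.5]
ft_force: [-0.7, 0.0, 0.3]
gripper_width: 0.999
```

Run:
```python
from h import *
T=cam("top");S=cam("side");cv2.imwrite("pics/topF.png",T["img"]);cv2.imwrite("pics/sideF.png",S["img"]);st()
a=cv2.imread("pics/top0.png");b=cv2.imread("pics/side0.png")
f=lambda i:i.astype(np.float32).mean(2)
for n,A,B,(x,y,w,h) in(("timer",a,T["img"],(250,278,45,45)),("tape",a,T["img"],(266,212,34,36)),("lid handle",a,T["img"],(446,150,26,58)),("keep+bolt",a,T["img"],(456,208,32,28)),("keep side",b,S["img"],(326,314,20,24)),("handle side",b,S["img"],(350,296,66,30))):
    p,q=f(A)[y:y+h,x:x+w].copy(),f(B)[y:y+h,x:x+w].copy(); r=cv2.phaseCorrelate(p,q,cv2.createHanningWindow((w,h),cv2.CV_32F)); print(n,np.round(r[0],2),round(r[1],2), abs(p/p.mean()-q/q.mean()).max().round(2))
def bar(d,x,y,w,h,th,z):
    g=d["img"].max(2)[y:y+h,x:x+w]; n,l,q,c=cv2.connectedComponentsWithStats((g<th).astype(np.uint8)); i=1+q[1:,4].argmax()
    r=cv2.minAreaRect((np.argwhere(l==i)[:,::-1]+[x,y]).astype(np.float32)); print("key bar",q[i],np.round(r[0],1),np.round(r[1],1),plane(d,*r[0],z).round(1))
bar(T,290,222,45,60,95,103); bar(S,280,215,50,45,60,100)
for n,i in(("t0",a),("tE",cv2.imread("pics/topE.png")),("tF",T["img"])):
    g=f(i)[236:262,492:517]; g=cv2.resize(g,None,fx=8,fy=8,interpolation=cv2.INTER_CUBIC)
    ring=np.percentile(g,90); nn,l,q,c=cv2.connectedComponentsWithStats((g<0.72*ring).astype(np.uint8))
    for k in range(1,nn):
        if abs(c[k][0]-95)<35 and abs(c[k][1]-100)<35 and 400<q[k,4]<9000:
            rr=cv2.minAreaRect(np.argwhere(l==k)[:,::-1].astype(np.float32)); print(n,q[k,4],c[k].round(),np.round(rr[1],0),round(rr[2],1))
```

```text
t 79.37 pos [ 310.1 -558.6  329.3] rpy [-58.2  90.  -46.2] F [ 0.2 -0.2  0.2] w 94.7
tool axes
 [[ 0.    -0.208  0.978]
 [-0.     0.978  0.208]
 [-1.    -0.     0.   ]]
timer [0.63 0.72] 0.8 0.12
tape [0.04 0.03] 0.93 0.15
lid handle [0.53 0.15] 1.11 0.09
keep+bolt [-0.11 -0.23] 0.92 0.07
keep side [-0.02 -0.06] 0.98 0.04
handle side [-0.11 -0.04] 0.99 0.13
key bar [  5  21  31  13 189] [310.2 249.2] [ 6.5 31.3] [440.5 193.2 103. ]
key bar [ 15  11  13  22 133] [301.  236.5] [23.3  5.8] [441.7 184.1 100. ]
t0 2941 [ 91. 104.] [58. 55.] 61.1
tE 2860 [ 91. 104.] [58. 56.] 48.4
tF 2931 [ 91. 104.] [57. 56.] 65.2
```

```bash
python3 -c "
from plant import robot
print(robot.sign_off())"
```

```text
the job is handed in; nothing more can be done
None
```

The job is handed in after about 79 s of the 210 s, and no verdict was reported. Both loose bottles are in the chest, the lid is shut and locked, and the key is back in its stand.

**What was done:**
- The key went into the lock, drew the bolt, and the lid slid fully open (171 mm).
- Only two loose bottles were on the worktop. They now stand in cells 3 and 1, beside the one already in cell 2.
- The lid was pushed shut against its stop, the bolt was thrown, and the key was put back.

**A turn that went wrong:** on the first locking turn I over-turned the key. It seems to have jumped 90° in the socket, which swung the spindle back about 13° from where it started. I took the key from its stand again, re-locked to a firm stop (about 0.5 N m), backed off within the play and put the key back.

**Last checks:**
- **Lid and keep:** both are within about 0.1 pixel of the starting picture in the side view. The top view showed about 0.5 pixel on the lid handle.
- **Spindle:** it stands about 4° past its starting angle on the locked side. The bolt tip itself is hidden in the keep, so I infer that it is fully out from this and from the stop torque.
- **Bottles:** they were last seen upright, before the lid was closed.
- **Key:** at release its foot was about 52 to 54 mm down the hole, by the arm's height, and its handle is over the stand. Its tilt was not measured directly.
- **Timer and tape measure:** the timer's shift in the pictures was under 1 pixel (about 2 mm), and the tape measure showed none.

The two cameras disagreed by about 5 mm on positions. I relied on the top view, corrected by where the grips actually landed.

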